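Pack the grating spices and close the carton

ROBOT

A 7-joint arm with a two-finger parallel gripper is mounted at the origin on the work surface. World frame = base frame: x ahead of the robot, y to its left, z up, the work surface at z = 0. Lengths are in m, angles in rad, forces in N, time in s.
With the tool pointing down it reaches from about 0.4 to 0.9 m from the base axis. Payload 5.5 kg.
Tool frame: the origin (TCP) lies between the finger pads; the fingertips stand 19 mm ahead of it and the grasp point (between the pads) is the TCP; z points along the fingers, y is the direction in which the jaws open and shut (so a half turn about z gives the same grasp; the last joint's range is limited). The gripper opens to 85 mm and grips with 20 to 120 N. Pads are 22 mm wide; open, the fingers measure 114 mm over their backs; the gripper's body (76 mm by 85 mm) begins 54 mm behind the grasp point. The pads swing forward as they close: fully open they stand 13 mm farther back than shut.
Start: joints at [-0.974, 0.501, -0.427, 1.55, 0.221, 1.138, -0.21], TCP at [0.213, 0.614, 0.25] pointing down, gripper open.
Joint ranges: [-2.88, 2.88], [-0.31, 2.03], [-1.54, 1.56], [0.2, 2.42], [-1.41, 4.55], [0.19, 2.02], [-2.57, 2.57]. Speed limits (rad/s): [2.57, 2.57, 3.14, 3.14, 3.14, 3.14, 3.14].

INTERFACE

Orientations are given as a rotation vector (axis times angle).
In Python, from cell import sensors, vision, env gives the robot as it stands.
- The arm moves only by the tool carry_out, never from a script. Its argument "steps" is a list of rows, each an object of numbers: "tx", "ty", "tz": the shift along the tool's x, y, z in cm; "ax", "ay", "az": the turn, a rotation vector about the tool's x, y, z in degrees. In form: [{"tx": .., "ty": .., "tz": .., "ax": .., "ay": .., "az": ..}, ...]. A call has 1 to 10 rows; each row shifts and turns the commanded pose from where the row before left it, along the tool's axes as they then stand; what a row does not reach is not made up. A row lasts 1/12 s, in which the tool goes at most 41.7 mm and 7.16 degrees, less where a joint would pass 70% of its speed; a pose out of reach is approached as far as the arm can. A call with a gripper value outside its range is refused whole. "gripper" is the closure, from 0 (fully open) to 1 (shut), set as the call begins (left out, the last holds). The fingers move at their own pace and stop on an object; "force" is the grip in N (left out, the last holds). Time passes only in rows, so rows that do not move let the fingers close. It gives the time, the measured TCP pose, the force and the opening at its end, in the units of the state.
- sensors.state(): the state, without advancing time (a new reading comes with each control period).
- vision.grab_frame(name): name is "side" or "top"; returns a dict with "image" (384x512x3 uint8, red, green, blue), "fx", "fy", "cx", "cy" (pixels), "world_to_cam" (4x4, takes a point from world to camera coordinates). Camera axes: x right, y down, z forward; pixel columns grow to the right and rows downward; lengths in m; the calibration is good to about 2 mm. A picture is of the moment at which its call begins. There is no depth.
- env.close_job(): hands the job in, once; it reports no verdict.
The state is a dict: "clock": time; "joint_pos": joint angles; "joint_velocities": joint speeds; "tau": joint torques, N m; "position": TCP position; "orientation": TCP orientation; "force": force on the tool from outside, world axes, zero at the start; "moment": the same for the moment, N m; "finger_gap": finger opening in m.
Only numpy, scipy, OpenCV 4.12 (cv2) and the standard library are available. Lean on these libraries where they do the work, as an engineer would, in place of code of your own. Each camera call takes 0.05 s, during which the arm holds its last target.

TASK

Put each spice piece that lies on the white board into the carton tube whose flip cap has the same colour: flick the cap open, drop the piece in, and press the cap fully shut again, so that in the end all four caps are shut. When every piece is away, close the carton: first fold the far long flap down flat, then the near one over it. Leave the other kitchen things standing where they are and let go of everything.

Things in the scene. Friction and masses are not known exactly. Their poses are not given: they have to be found in the camera images.
- carton: open cardboard carton, fixed on the table. Origin on the table under the middle of its row of four tubes; y runs along the row, x from near to far wall, z up. Outer wall faces at x -49 and +64 mm, y +-144 mm; walls 4 mm thick, 92 high. A white insert fills it to 48 mm height around the tubes. Tubes stand at x 0, y -90, -30, +30, +90 mm.
- flap_near (a joint): near long flap of the carton, 56 x 286 x 3 mm, hinged along the top of the near (robot-side) wall (hinge line at carton x -47 mm, 95 mm above the table); rad, 0 = folded flat over the opening, 1.57 = upright, starts at 2.3 to 2.65 leaning outwards (stop at 2.9); friction hinge, stays where it is left (about 0.6 N at its edge).
- flap_far (a joint): far long flap, the same size, hinged along the top of the far wall (hinge line at carton x +62 mm, 92 mm above the table); same meaning of its values; when both are shut it lies under the near one.
- board: white cutting board 300 x 300 x 12 mm, fixed on the table; origin at the centre of its underside
- pinch_pot: blue ceramic pinch pot, 48 mm across, 24 mm high, on the board; bystander; origin at the centre of its underside
- half_lemon: half lemon, cut face down, 56 mm across, 41 mm high, on the board; bystander; origin at the centre of its underside
- grater: steel fine grater with black handle, lying beyond the carton and board, 350 mm long; bystander; origin on the underside, near the middle
- oil: green oil bottle, 68 mm across, 235 mm high, standing at the right; bystander; origin at the centre of its underside
- mill: dark wooden pepper mill, 58 mm across, 195 mm high, standing at the left; bystander; origin at the centre of its underside
- spoon: steel spoon with a wooden handle, 240 mm long, lying on the table to the right of the board; bystander; origin on the underside, along its handle
- jar: amber jar, 72 mm across, 100 mm high, standing at the left; bystander; origin at the centre of its underside
- nutmeg: brown nutmeg, a rigid barrel-shaped piece about 24 mm across and 26 mm high, standing on the board, 15 g, origin at its centre; may be absent
- tube_nutmeg: clear tube with the brown flip cap, fixed in the carton's row; outer diameter 44, inner 38, mouth 60 mm above its origin, inner floor 5 mm above it; origin at the centre of its underside, 4 mm above the table; axes parallel to the carton's
- cap_nutmeg (a joint): brown flip cap of that tube: disc 46 mm wide, 6 thick, lying on the mouth; upright thumb tab at its near edge (12 mm along y, 6 along x, 14 high above the disc). Hinge along y, 23 mm beyond the tube's axis (+x), level with the mouth; shut, the tab's middle is 43 mm nearer and 13 mm higher. Rad: 0 shut, grows as the tab swings up and away, stop 1.75; friction hinge, stays put (0.5 N at tab)
- salt: pink salt stone, a rigid barrel-shaped piece about 24 mm across and 26 mm high, standing on the board, 15 g, origin at its centre; may be absent
- tube_salt: clear tube with the pink flip cap, fixed in the carton's row; outer diameter 44, inner 38, mouth 60 mm above its origin, inner floor 5 mm above it; origin at the centre of its underside, 4 mm above the table; axes parallel to the carton's
- cap_salt (a joint): pink flip cap of that tube: disc 46 mm wide, 6 thick, lying on the mouth; upright thumb tab at its near edge (12 mm along y, 6 along x, 14 high above the disc). Hinge along y, 23 mm beyond the tube's axis (+x), level with the mouth; shut, the tab's middle is 43 mm nearer and 13 mm higher. Rad: 0 shut, grows as the tab swings up and away, stop 1.75; friction hinge, stays put (0.5 N at tab)
- turmeric: orange turmeric stub, a rigid barrel-shaped piece about 24 mm across and 26 mm high, standing on the board, 15 g, origin at its centre; may be absent
- tube_turmeric: clear tube with the orange flip cap, fixed in the carton's row; outer diameter 44, inner 38, mouth 60 mm above its origin, inner floor 5 mm above it; origin at the centre of its underside, 4 mm above the table; axes parallel to the carton's
- cap_turmeric (a joint): orange flip cap of that tube: disc 46 mm wide, 6 thick, lying on the mouth; upright thumb tab at its near edge (12 mm along y, 6 along x, 14 high above the disc). Hinge along y, 23 mm beyond the tube's axis (+x), level with the mouth; shut, the tab's middle is 43 mm nearer and 13 mm higher. Rad: 0 shut, grows as the tab swings up and away, stop 1.75; friction hinge, stays put (0.5 N at tab)
- lime: dark green dried lime, a rigid barrel-shaped piece about 24 mm across and 26 mm high, standing on the board, 15 g, origin at its centre; may be absent
- tube_lime: clear tube with the dark green flip cap, fixed in the carton's row; outer diameter 44, inner 38, mouth 60 mm above its origin, inner floor 5 mm above it; origin at the centre of its underside, 4 mm above the table; axes parallel to the carton's
- cap_lime (a joint): dark green flip cap of that tube: disc 46 mm wide, 6 thick, lying on the mouth; upright thumb tab at its near edge (12 mm along y, 6 along x, 14 high above the disc). Hinge along y, 23 mm beyond the tube's axis (+x), level with the mouth; shut, the tab's middle is 43 mm nearer and 13 mm higher. Rad: 0 shut, grows as the tab swings up and away, stop 1.75; friction hinge, stays put (0.5 N at tab)

How it is judged:
By the outcome, as a careful person would: the job done as asked, in the order asked, and still so for the second after the job is handed in, with the robot touching nothing.
Of nutmeg, salt, turmeric, lime only 2 to 3 are there at a start; the rules pass over those that are not, and their reading is None.
At some moment in a run one of nutmeg, salt, turmeric, lime may be knocked a few centimetres aside while the robot is not near it.
Once in a run the grip may slacken for a moment while it holds something.
It also fails if it takes over 210 s, if anything falls off the work surface, if the arm or the gripper's body presses on something with over 40 N, if the wrist force passes 120 N, or if a joint passes its speed limit or range.

## Working session

There is one attempt and no reset: what is moved stays moved. The work goes in short steps, Python scripts to look and compute and a tool call to move; the robot and the scene stay as the last step left them, time stands still between calls to the robot, and variables do not carry over. Pictures are saved under pics/ and viewed, and the job is handed in when it is done.

Besides the shell and the picture viewer there is one more tool, called as name(argument=value, ...) on one line, values as JSON. carry_out: Moves the arm, as the interface text tells. Its arguments: {"type":"object","properties":{"steps":{"type":"array"},"gripper":{"type":"number"},"force":{"type":"number"}},"required":["steps"]}

```bash
ls; mkdir -p pics
cat > h.py <<'E'
import numpy as np, cv2
from cell import sensors, vision, env
def grab(n,save=None):
    f=vision.grab_frame(n)
    if save: cv2.imwrite('pics/'+save+'.png',cv2.cvtColor(np.array(f['image']),cv2.COLOR_RGB2BGR))
    return f
def ray(f,u,v):
    M=np.array(f['world_to_cam']);R=M[:3,:3];t=M[:3,3]
    return -R.T@t, R.T@np.array([(u-f['cx'])/f['fx'],(v-f['cy'])/f['fy'],1.])
def onz(f,u,v,z):
    o,d=ray(f,u,v); return o+d*(z-o[2])/d[2]
def proj(f,p):
    M=np.array(f['world_to_cam']);q=M[:3,:3]@np.array(p)+M[:3,3]
    return f['cx']+f['fx']*q[0]/q[2], f['cy']+f['fy']*q[1]/q[2]
E
python3 - <<'E'
from h import *
for n in('top','side'):
    f=grab(n,n+'0'); print(n,f['fx'],f['cx'],f['cy'],np.round(f['world_to_cam'],3).tolist(), ray(f,f['cx'],f['cy'])[0].round(3))
s=sensors.state(); print({k:np.round(v,3).tolist() for k,v in s.items()})
E
```

```text
pics
top 353.7277142873358 253.6169673767324 193.12454565338996 [[-0.02, -1.0, 0.022, 0.008], [-0.991, 0.017, -0.13, 0.562], [0.129, -0.024, -0.991, 1.123], [0.0, 0.0, 0.0, 1.0]] [0.412 0.026 1.186]
side 419.25043756125183 258.15334686193086 191.181837014106 [[0.974, -0.228, -0.005, -0.554], [-0.129, -0.529, -0.839, 0.145], [0.189, 0.817, -0.545, 1.295], [0.0, 0.0, 0.0, 1.0]] [ 0.313 -1.108  0.824]
{'clock': 0.1, 'joint_pos': [-0.974, 0.502, -0.427, 1.551, 0.221, 1.138, -0.21], 'joint_velocities': [-0.0, -0.002, -0.004, -0.003, 0.001, 0.001, 0.001], 'tau': [-0.011, -57.081, -5.838, -28.175, 0.01, 0.006, -0.0], 'position': [0.213, 0.614, 0.249], 'orientation': [-0.522, -3.098, 0.003], 'force': [-0.462, 0.214, 0.677], 'moment': [-0.018, 0.013, 0.022], 'finger_gap': 0.086}
```

View pics/top0.png

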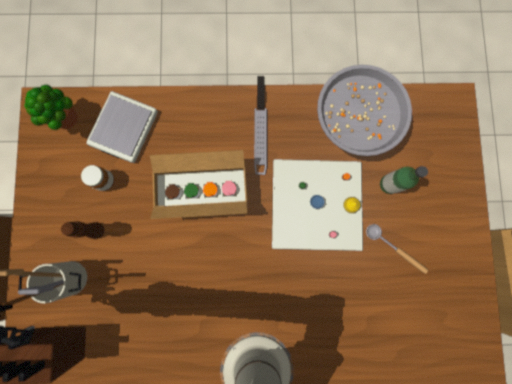

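View pics/side0.png

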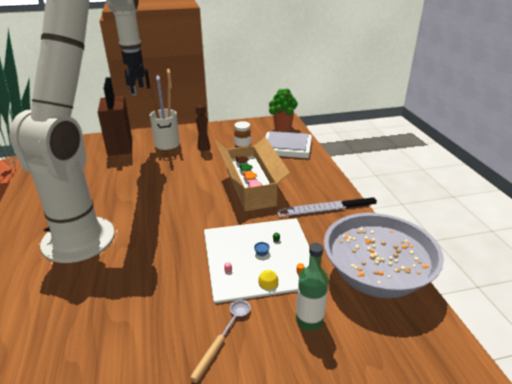

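Top view: the carton sits left, with caps brown (174,191), green (192,190), orange (210,189) and pink (230,188). On the board are lime (303,185), turmeric (347,177) and salt (333,234). There is no nutmeg. Next I measure these.

```bash
cat >> h.py <<'E'
HS={'lime':((45,80,20),(80,255,200)),'turmeric':((8,180,150),(16,255,255)),'salt':((165,60,120),(180,255,255)),'nutmeg':((0,60,15),(14,200,90))}
def blobs(f,name,box,mn=4):
    u0,v0,u1,v1=box
    im=cv2.cvtColor(np.array(f['image']),cv2.COLOR_RGB2HSV)
    lo,hi=HS[name]; m=cv2.inRange(im,np.array(lo),np.array(hi))
    if name=='salt': m|=cv2.inRange(im,np.array((0,60,120)),np.array((5,170,255)))
    k=np.zeros_like(m);k[v0:v1,u0:u1]=m[v0:v1,u0:u1]
    n,_,st,c=cv2.connectedComponentsWithStats(k)
    r=[(int(st[i,4]),c[i].round(1).tolist(),st[i,:4].tolist()) for i in range(1,n) if st[i,4]>=mn]
    return sorted(r,reverse=True)
E
python3 - <<'E'
from h import *
f=grab('top');g=grab('side')
B=(150,150,255,225);D=(272,158,364,250)
for n in HS:
    for nm,b,z in(('cap',B,.07),('pc',D,.027)):
        for a,c,s in blobs(f,n,b)[:3]: print(n,nm,a,c,s,onz(f,*c,z).round(4))
for n in HS:
    for a,c,s in blobs(g,n,(200,140,330,300))[:3]: print('side',n,a,c,s,'z27',onz(g,*c,.027).round(4))
i=cv2.imread('pics/top0.png')
cv2.imwrite('pics/t0c.png',cv2.resize(i[140:260,145:370],None,fx=3.5,fy=3.5,interpolation=cv2.INTER_CUBIC))
i=cv2.imread('pics/side0.png')
cv2.imwrite('pics/s0c.png',cv2.resize(i[120:310,190:340],None,fx=3.1,fy=3.1,interpolation=cv2.INTER_CUBIC))
E
```

```text
lime cap 143 [190.7, 190.1] [184, 184, 14, 13] [0.5702 0.1978 0.07  ]
lime pc 23 [302.2, 185.1] [300, 183, 6, 5] [ 0.587  -0.1647  0.027 ]
turmeric cap 142 [209.8, 189.0] [203, 183, 14, 13] [0.5728 0.1374 0.07  ]
turmeric pc 27 [346.0, 176.2] [343, 174, 7, 5] [ 0.6147 -0.3128  0.027 ]
salt cap 173 [228.7, 187.9] [222, 181, 15, 15] [0.5753 0.0774 0.07  ]
salt pc 42 [332.6, 234.1] [329, 231, 8, 7] [ 0.4233 -0.2584  0.027 ]
nutmeg cap 399 [250.5, 185.7] [245, 159, 10, 56] [0.5813 0.0078 0.07  ]
nutmeg cap 12 [208.2, 216.8] [203, 216, 10, 2] [0.4845 0.1427 0.07  ]
nutmeg cap 12 [195.9, 217.6] [191, 217, 11, 2] [0.4827 0.1813 0.07  ]
nutmeg pc 8 [361.0, 158.2] [358, 158, 6, 2] [ 0.6754 -0.367   0.027 ]
side lime 822 [313.1, 279.5] [299, 256, 28, 42] z27 [ 0.6326 -0.3623  0.027 ]
side lime 64 [244.9, 166.4] [240, 163, 12, 7] z27 [0.58   0.2697 0.027 ]
side lime 39 [276.0, 236.8] [274, 233, 5, 9] z27 [ 0.5842 -0.1687  0.027 ]
side turmeric 68 [249.1, 174.9] [244, 172, 12, 7] z27 [0.5822 0.2035 0.027 ]
side turmeric 26 [300.2, 267.1] [297, 264, 7, 6] z27 [ 0.6141 -0.3096  0.027 ]
side salt 79 [253.1, 182.6] [247, 179, 15, 8] z27 [0.5848 0.1471 0.027 ]
side salt 62 [227.8, 267.6] [225, 263, 7, 10] z27 [ 0.4216 -0.2654  0.027 ]
side nutmeg 790 [250.4, 204.1] [223, 178, 66, 46] z27 [0.5463 0.0167 0.027 ]
side nutmeg 170 [205.0, 148.7] [200, 140, 12, 19] z27 [0.4494 0.4539 0.027 ]
side nutmeg 76 [309.4, 213.7] [290, 211, 40, 7] z27 [ 0.7195 -0.081   0.027 ]
```

View pics/t0c.png

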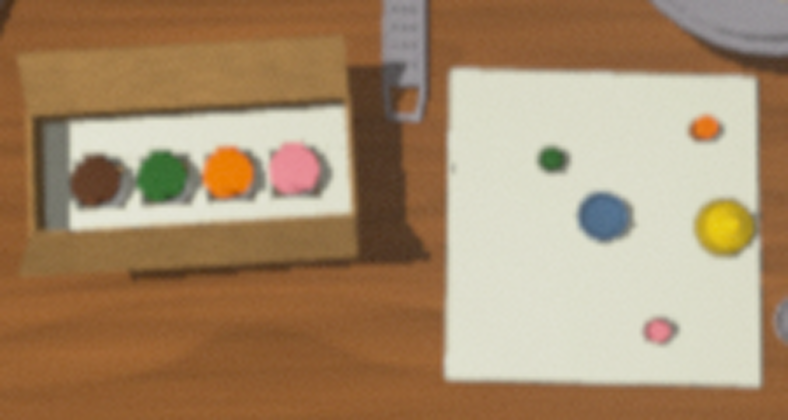

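View pics/s0c.png

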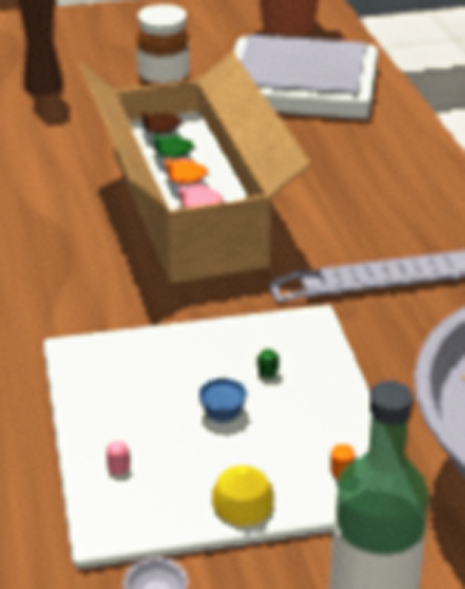

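Lime, turmeric and salt are present and well clear of the pot, lemon and bottle. The row direction implies a carton yaw of about 2.4°. I'll cross-check the caps from the side view and by fitting the carton wall edges.

Run:
```python
from h import *
f=grab('top');g=grab('side')
HS['nutmeg']=((0,60,15),(14,170,110))
for n in ('nutmeg','lime','turmeric','salt'):
    A=[b for b in blobs(f,n,(165,178,240,202)) ][:1]
    S=[b for b in blobs(g,n,(230,150,270,190))][:1]
    print(n,A,S)
    for a,c,s in A: print(' top bbox', onz(f,s[0]+s[2]/2-.5,s[1]+s[3]/2-.5,.07).round(4))
    for a,c,s in S:
        print(' side',onz(g,*c,.072).round(4))
        if A:
            o1,d1=ray(f,*A[0][1]);o2,d2=ray(g,*c)
            q=np.linalg.lstsq(np.c_[d1,-d2],o2-o1,rcond=None)[0]
            print(' tri',((o1+d1*q[0]+o2+d2*q[1])/2).round(4), np.linalg.norm(o1+d1*q[0]-o2-d2*q[1]).round(4))
# white board corner & carton: right-hand wall px
for u,v,z,n in((317,202,.03,'pot'),(352,205,.03,'lemon')): print(n,onz(f,u,v,z).round(3))
for c,z in(((154.5,174),.092),((246.5,167),.092),((155,207),.092),((246,202),.092)): print(c,onz(f,*c,z).round(4))
```

```text
nutmeg [(148, [171.9, 191.5], [165, 185, 15, 14])] [(40, [231.4, 184.8], [230, 177, 5, 13])]
 top bbox [0.5667 0.2568 0.07  ]
 side [0.4952 0.0798 0.072 ]
 tri [ 0.5553  0.2846 -0.0555] 0.0573
lime [(143, [190.8, 190.2], [184, 184, 14, 14])] [(63, [245.0, 166.4], [240, 163, 12, 7])]
 top bbox [0.569  0.1985 0.07  ]
 side [0.5652 0.1918 0.072 ]
 tri [0.5683 0.1979 0.0686] 0.0037
turmeric [(143, [209.8, 189.0], [203, 183, 14, 13])] [(68, [249.1, 174.9], [244, 172, 12, 7])]
 top bbox [0.5728 0.1383 0.07  ]
 side [0.567  0.1295 0.072 ]
 tri [0.571  0.1379 0.067 ] 0.0044
salt [(176, [228.7, 187.9], [222, 181, 15, 15])] [(78, [253.2, 182.6], [248, 179, 14, 8])]
 top bbox [0.575  0.0764 0.07  ]
 side [0.5698 0.0762 0.072 ]
 tri [0.5726 0.0776 0.0712] 0.005
pot [ 0.529 -0.211  0.03 ]
lemon [ 0.517 -0.327  0.03 ]
(154.5, 174) [0.6197 0.3072 0.092 ]
(246.5, 167) [0.6376 0.0197 0.092 ]
(155, 207) [0.5163 0.3039 0.092 ]
(246, 202) [0.5269 0.0231 0.092 ]
```

```bash
cat >> h.py <<'E'
from scipy.spatial.transform import Rotation as Ro
C=np.array([.570,.167]);YAW=np.radians(2.6)
def c2w(x,y,z):
    c,s=np.cos(YAW),np.sin(YAW); return np.array([C[0]+(c*x-s*y)/1000,C[1]+(s*x+c*y)/1000,z/1000])
def w2c(p):
    c,s=np.cos(YAW),np.sin(YAW); d=np.array(p[:2])-C; return np.array([c*d[0]+s*d[1],-s*d[0]+c*d[1],p[2]])*1000
def go(pw,turn=True):
    s=sensors.state(); R=Ro.from_rotvec(s['orientation'])
    c,sn=np.cos(YAW),np.sin(YAW)
    Rt=Ro.from_matrix(np.array([[-c,-sn,0],[-sn,c,0],[0,0,-1]]))
    print('turn deg',np.degrees((R.inv()*Rt).as_rotvec()).round(2))
    d=np.array(pw)-s['position']
    print('shift cm (now axes)',(R.inv().apply(d)*100).round(2),' (target axes)',(Rt.inv().apply(d)*100).round(2),'carton now',w2c(s['position']).round(1),'F',np.round(s['force'],1),'gap',round(s['finger_gap'],4),'t',s['clock'])
E
python3 -c "
from h import *
go(c2w(-20,30,160))"
```

```text
turn deg [-3.000e-02 -1.000e-02 -2.172e+01]
shift cm (now axes) [-45.42 -28.48   9.01]  (target axes) [-31.65 -43.27   8.99] carton now [-336.5  462.7  249.9] F [-0.2 -0.   0.9] gap 0.0856 t 0.3
```

carry_out(steps=[{"az":-5.43,"tz":-1},{"az":-5.43,"tz":-1},{"az":-5.43,"tz":-1},{"az":-5.43},{"tx":-2,"ty":-2.7},{"tx":-2,"ty":-2.7},{"tx":-2,"ty":-2.7},{"tx":-2,"ty":-2.7},{"tx":-2,"ty":-2.7},{"tx":-2,"ty":-2.7}], gripper=0.62)

```text
schema error: expected keys tx, ty, tz, ax, ay, az
```

carry_out(steps=[{"tx":-2,"ty":-2.7},{"tx":-2,"ty":-2.7},{"tx":-2,"ty":-2.7},{"tx":-2,"ty":-2.7},{"tx":-2,"ty":-2.7},{"tx":-2,"ty":-2.7},{"tx":-2,"ty":-2.7},{"tx":-2,"ty":-2.7},{"tx":-2,"ty":-2.7},{}])

```text
schema error: expected keys tx, ty, tz, ax, ay, az
```

```bash
python3 -c "
from h import *
go(c2w(-20,30,160))"
```

```text
turn deg [-3.000e-02 -1.000e-02 -2.172e+01]
shift cm (now axes) [-45.42 -28.48   9.01]  (target axes) [-31.65 -43.27   8.99] carton now [-336.5  462.7  249.9] F [-0.2 -0.   0.9] gap 0.0856 t 0.3
```

All six keys are required.

carry_out(steps=[{"tx":0,"ty":0,"tz":-1,"ax":0,"ay":0,"az":-5.43},{"tx":0,"ty":0,"tz":-1,"ax":0,"ay":0,"az":-5.43},{"tx":0,"ty":0,"tz":-1,"ax":0,"ay":0,"az":-5.43},{"tx":0,"ty":0,"tz":0,"ax":0,"ay":0,"az":-5.43},{"tx":-2,"ty":-2.7,"tz":0,"ax":0,"ay":0,"az":0},{"tx":-2,"ty":-2.7,"tz":0,"ax":0,"ay":0,"az":0},{"tx":-2,"ty":-2.7,"tz":0,"ax":0,"ay":0,"az":0},{"tx":-2,"ty":-2.7,"tz":0,"ax":0,"ay":0,"az":0},{"tx":-2,"ty":-2.7,"tz":0,"ax":0,"ay":0,"az":0},{"tx":-2,"ty":-2.7,"tz":0,"ax":0,"ay":0,"az":0}], gripper=0.62)

```text
clock: 1.13
position: [0.341, 0.4563, 0.2803]
orientation: [-0.071, 3.141, 0.0]
force: [0.7, 0.1, -0.4]
finger_gap: 0.0323
```

carry_out(steps=[{"tx":-2,"ty":-2.7,"tz":0,"ax":0,"ay":0,"az":0},{"tx":-2,"ty":-2.7,"tz":0,"ax":0,"ay":0,"az":0},{"tx":-2,"ty":-2.7,"tz":0,"ax":0,"ay":0,"az":0},{"tx":-2,"ty":-2.7,"tz":0,"ax":0,"ay":0,"az":0},{"tx":-2,"ty":-2.7,"tz":0,"ax":0,"ay":0,"az":0},{"tx":-2,"ty":-2.7,"tz":0,"ax":0,"ay":0,"az":0},{"tx":-2,"ty":-2.7,"tz":0,"ax":0,"ay":0,"az":0},{"tx":-2,"ty":-2.7,"tz":0,"ax":0,"ay":0,"az":0},{"tx":-2,"ty":-2.7,"tz":0,"ax":0,"ay":0,"az":0},{"tx":0,"ty":0,"tz":0,"ax":0,"ay":0,"az":0}])

```text
clock: 1.97
position: [0.5359, 0.2148, 0.28]
orientation: [-0.054, 3.139, -0.006]
force: [0.5, -1.8, -0.2]
finger_gap: 0.0323
```

```bash
python3 -c "
from h import *
go(c2w(-20,30,160))"
```

```text
turn deg [-0.24  0.12 -0.62]
shift cm (now axes) [-1.18 -1.87 12.01]  (target axes) [-1.19 -1.93 12.  ] carton now [-31.9  49.3 280. ] F [ 0.5 -1.8 -0.2] gap 0.0323 t 1.9667
```

carry_out(steps=[{"tx":-0.6,"ty":-1.0,"tz":1.5,"ax":0,"ay":0,"az":-0.3},{"tx":-0.6,"ty":-0.9,"tz":1.5,"ax":0,"ay":0,"az":-0.3},{"tx":0,"ty":0,"tz":3,"ax":0,"ay":0,"az":0},{"tx":0,"ty":0,"tz":3,"ax":0,"ay":0,"az":0},{"tx":0,"ty":0,"tz":3,"ax":0,"ay":0,"az":0},{"tx":0,"ty":0,"tz":2,"ax":0,"ay":0,"az":0},{"tx":0,"ty":0,"tz":0,"ax":0,"ay":0,"az":0},{"tx":0,"ty":0,"tz":0,"ax":0,"ay":0,"az":0}])

```text
clock: 2.63
position: [0.543, 0.2047, 0.1395]
orientation: [0.088, -3.138, 0.001]
force: [0.1, 1.0, 0.3]
finger_gap: 0.0322
```

```bash
cat >> h.py <<'E'
def crop(n,save,box,s):
    f=grab(n); u0,v0,u1,v1=box
    i=cv2.cvtColor(np.array(f['image']),cv2.COLOR_RGB2BGR)[v0:v1,u0:u1]
    cv2.imwrite('pics/'+save+'.png',cv2.resize(i,None,fx=s,fy=s,interpolation=cv2.INTER_CUBIC)); return f
E
python3 -c "
from h import *
go(c2w(-20,30,94))
crop('side','s1',(190,90,320,220),4.5)
f=crop('top','t1',(140,140,270,230),5)
print(proj(f,c2w(-20,30,84)),proj(f,c2w(-20,30,141)))"
```

```text
turn deg [-0.03 -0.15  0.61]
shift cm (now axes) [-0.53 -0.89  4.55]  (target axes) [-0.53 -0.89  4.55] carton now [-25.3  38.9 139.5] F [0.1 1.  0.3] gap 0.0322 t 2.6333
(np.float64(190.553089261652), np.float64(196.3071250908158)) (np.float64(187.5786980117291), np.float64(193.98755880336924))
```

View pics/s1.png

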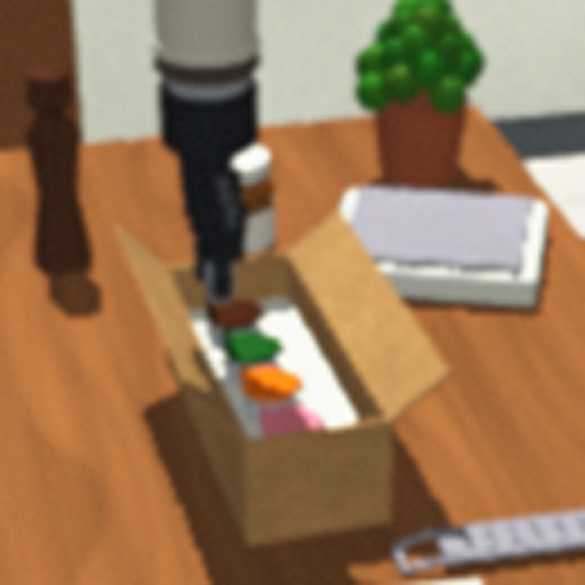

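View pics/t1.png

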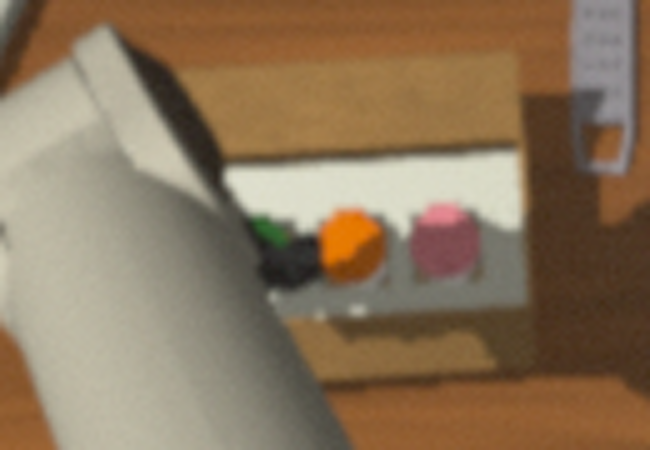

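Side view: the fingers hang over the carton behind the green cap. They are about 5 mm near and 9 mm left of the target, so I correct that at height.

carry_out(steps=[{"tx":-0.27,"ty":-0.45,"tz":-1,"ax":0,"ay":0,"az":0.6},{"tx":-0.27,"ty":-0.45,"tz":0,"ax":0,"ay":0,"az":0},{"tx":0,"ty":0,"tz":0,"ax":0,"ay":0,"az":0},{"tx":0,"ty":0,"tz":0,"ax":0,"ay":0,"az":0}])

```text
clock: 3.07
position: [0.5508, 0.1954, 0.1516]
orientation: [-0.069, 3.139, 0.0]
force: [-0.1, -0.1, 0.3]
finger_gap: 0.0328
```

```bash
python3 -c "
from h import *
go(c2w(-20,30,94))"
```

```text
turn deg [ 0.01  0.13 -0.09]
shift cm (now axes) [0.23 0.08 5.76]  (target axes) [0.22 0.08 5.76] carton now [-17.8  29.2 151.6] F [-0.1 -0.1  0.3] gap 0.0328 t 3.0667
```

carry_out(steps=[{"tx":0.1,"ty":0.04,"tz":1.5,"ax":0,"ay":0,"az":0},{"tx":0.1,"ty":0.04,"tz":1.5,"ax":0,"ay":0,"az":0},{"tx":0,"ty":0,"tz":1.4,"ax":0,"ay":0,"az":0},{"tx":0,"ty":0,"tz":1.0,"ax":0,"ay":0,"az":0},{"tx":0,"ty":0,"tz":0.3,"ax":0,"ay":0,"az":0},{"tx":0,"ty":0,"tz":0,"ax":0,"ay":0,"az":0},{"tx":0,"ty":0,"tz":0,"ax":0,"ay":0,"az":0},{"tx":0,"ty":0,"tz":0,"ax":0,"ay":0,"az":0}])

```text
clock: 3.73
position: [0.5483, 0.1971, 0.0941]
orientation: [-0.071, 3.139, 0.001]
force: [0.3, 0.4, 0.1]
finger_gap: 0.0326
```

```bash
python3 -c "
from h import *
go(c2w(-20,30,92))
crop('side','s2',(190,90,320,220),4.5)"
```

```text
turn deg [ 0.03  0.08 -0.01]
shift cm (now axes) [-0.03 -0.1   0.21]  (target axes) [-0.03 -0.1   0.21] carton now [-20.3  31.   94.1] F [0.3 0.4 0.1] gap 0.0326 t 3.7333
```

View pics/s2.png

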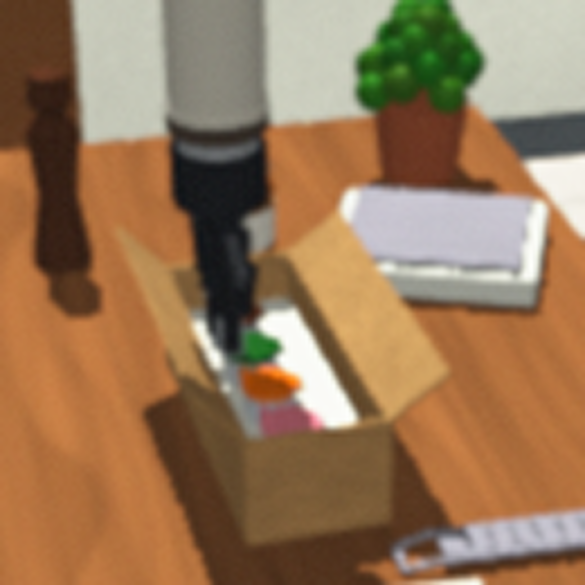

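carry_out(steps=[{"tx":0,"ty":-0.05,"tz":0,"ax":0,"ay":0,"az":0},{"tx":0,"ty":0,"tz":0,"ax":0,"ay":0,"az":0},{"tx":0,"ty":0,"tz":0,"ax":0,"ay":0,"az":0},{"tx":0,"ty":0,"tz":0,"ax":0,"ay":0,"az":0},{"tx":0,"ty":0,"tz":0,"ax":0,"ay":0,"az":0},{"tx":0,"ty":0,"tz":0,"ax":0,"ay":0,"az":0}], gripper=1, force=20)

```text
clock: 4.28
position: [0.548, 0.198, 0.094]
orientation: [-0.073, 3.139, 0.003]
force: [-0.7, 5.5, 3.6]
finger_gap: 0.0109
```

Gripped (gap 11 mm for a 12 mm tab). I regrip 5 mm farther in so the pads don't foul the disc as it turns, then swing it along the arc.

carry_out(steps=[{"tx":0,"ty":0.1,"tz":0,"ax":0,"ay":0,"az":0},{"tx":0,"ty":0,"tz":0,"ax":0,"ay":0,"az":0},{"tx":-0.45,"ty":0,"tz":0,"ax":0,"ay":0,"az":0},{"tx":0,"ty":0,"tz":0,"ax":0,"ay":0,"az":0}], gripper=0.75)

```text
clock: 4.62
position: [0.553, 0.1962, 0.0931]
orientation: [-0.069, 3.141, -0.002]
force: [-0.3, 0.2, 0.2]
finger_gap: 0.0214
```

carry_out(steps=[{"tx":0,"ty":0,"tz":0,"ax":0,"ay":0,"az":0},{"tx":0,"ty":0,"tz":0,"ax":0,"ay":0,"az":0},{"tx":0,"ty":0,"tz":0,"ax":0,"ay":0,"az":0},{"tx":0,"ty":0,"tz":0,"ax":0,"ay":0,"az":0}], gripper=1)

```text
clock: 4.95
position: [0.5526, 0.1983, 0.0934]
orientation: [-0.072, 3.14, 0.002]
force: [1.8, 3.8, -0.6]
finger_gap: 0.011
```

carry_out(steps=[{"tx":-0.48,"ty":0,"tz":-1.07,"ax":0,"ay":0,"az":0},{"tx":-0.75,"ty":0,"tz":-0.91,"ax":0,"ay":0,"az":0},{"tx":-0.95,"ty":0,"tz":-0.68,"ax":0,"ay":0,"az":0},{"tx":-1.1,"ty":0,"tz":-0.41,"ax":0,"ay":0,"az":0},{"tx":-1.16,"ty":0,"tz":-0.12,"ax":0,"ay":0,"az":0},{"tx":-1.16,"ty":0,"tz":0.19,"ax":0,"ay":0,"az":0},{"tx":-0.3,"ty":0,"tz":0.1,"ax":0,"ay":0,"az":0},{"tx":0,"ty":0,"tz":0,"ax":0,"ay":0,"az":0},{"tx":0,"ty":0,"tz":0,"ax":0,"ay":0,"az":0},{"tx":0,"ty":0,"tz":0,"ax":0,"ay":0,"az":0}])

```text
clock: 5.78
position: [0.6113, 0.2009, 0.1233]
orientation: [-0.072, 3.139, 0.002]
force: [-1.0, 3.8, 4.7]
finger_gap: 0.0106
```

```bash
python3 -c "
from h import *
go(c2w(-20,30,92))
crop('side','s3',(190,90,320,220),4.5)"
```

```text
turn deg [0.05 0.08 0.02]
shift cm (now axes) [ 6.28 -0.2   3.12]  (target axes) [ 6.28 -0.2   3.13] carton now [ 42.8  32.  123.3] F [-1.   3.8  4.7] gap 0.0106 t 5.7833
```

View pics/s3.png

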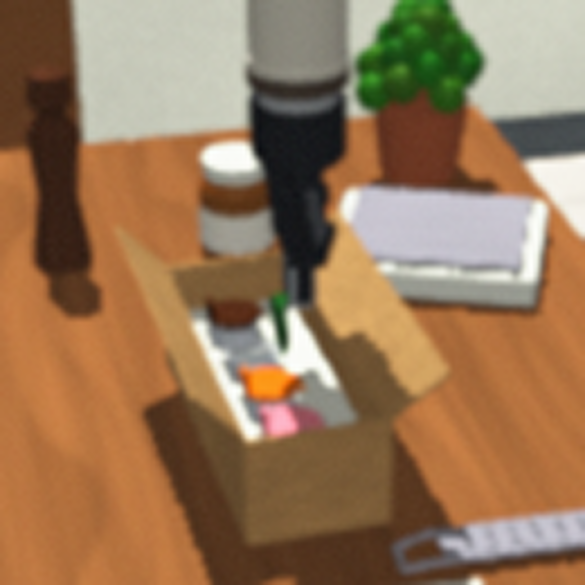

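Side view: the green cap stands upright (about 95°) at (280,320). I release, lift and go toward the lime.

carry_out(steps=[{"tx":0,"ty":0,"tz":0,"ax":0,"ay":0,"az":0},{"tx":0,"ty":0,"tz":0,"ax":0,"ay":0,"az":0},{"tx":0,"ty":0,"tz":0,"ax":0,"ay":0,"az":0},{"tx":0,"ty":0,"tz":-1.5,"ax":0,"ay":0,"az":0},{"tx":0,"ty":0,"tz":-2.5,"ax":0,"ay":0,"az":0},{"tx":0,"ty":0,"tz":-3,"ax":0,"ay":0,"az":0},{"tx":0,"ty":0,"tz":-3,"ax":0,"ay":0,"az":0},{"tx":0.3,"ty":-2,"tz":0,"ax":0,"ay":0,"az":0},{"tx":0.3,"ty":-3,"tz":0,"ax":0,"ay":0,"az":0},{"tx":0.3,"ty":-3,"tz":0,"ax":0,"ay":0,"az":0}], gripper=0.7)

```text
clock: 6.67
position: [0.6053, 0.1192, 0.2226]
orientation: [-0.074, 3.14, -0.001]
force: [0.3, -1.0, -0.8]
finger_gap: 0.0254
```

carry_out(steps=[{"tx":0.3,"ty":-3,"tz":0,"ax":0,"ay":0,"az":0},{"tx":0.3,"ty":-3,"tz":0,"ax":0,"ay":0,"az":0},{"tx":0,"ty":-3,"tz":0,"ax":0,"ay":0,"az":0},{"tx":0,"ty":-3,"tz":0,"ax":0,"ay":0,"az":0},{"tx":0,"ty":-3,"tz":0,"ax":0,"ay":0,"az":0},{"tx":0,"ty":-3,"tz":0,"ax":0,"ay":0,"az":0},{"tx":0,"ty":-3,"tz":0,"ax":0,"ay":0,"az":0},{"tx":0,"ty":0,"tz":0,"ax":0,"ay":0,"az":0},{"tx":0,"ty":0,"tz":0,"ax":0,"ay":0,"az":0},{"tx":0,"ty":0,"tz":0,"ax":0,"ay":0,"az":0}], gripper=0.4)

```text
clock: 7.5
position: [0.6086, -0.0905, 0.2218]
orientation: [0.069, -3.14, -0.0]
force: [0.4, -0.3, -0.1]
finger_gap: 0.0511
```

```bash
sed -i 's/C=np.array(\[.570,.167\])/C=np.array([.570,.1685])/' h.py
cat >> h.py <<'E'
def pieces():
    f=grab('top');g=grab('side')
    for n in('lime','turmeric','salt'):
        for a,c,s in blobs(f,n,(272,158,364,250),6)[:2]: print(n,'top',a,c,onz(f,*c,.03).round(4))
        for a,c,s in blobs(g,n,(200,222,325,300),6)[:3]: 
            if a<120: print(n,'side',a,c,onz(g,*c,.027).round(4))
    return f,g
E
python3 -c "
from h import *
pieces();go((.587,-.165,.1))
f=crop('top','t4',(140,140,370,260),3.4)"
```

```text
lime side 38 [275.9, 236.7] [ 0.584  -0.1682  0.027 ]
turmeric side 12 [299.7, 267.9] [ 0.6118 -0.3123  0.027 ]
salt side 61 [227.8, 267.6] [ 0.4216 -0.2654  0.027 ]
turn deg [ 0.04 -0.04  0.1 ]
shift cm (now axes) [ 2.54 -7.52 12.2 ]  (target axes) [ 2.54 -7.51 12.2 ] carton now [  27.2 -258.8  222. ] F [ 0.8 -0.2 -0.1] gap 0.0513 t 7.6
```

View pics/t4.png

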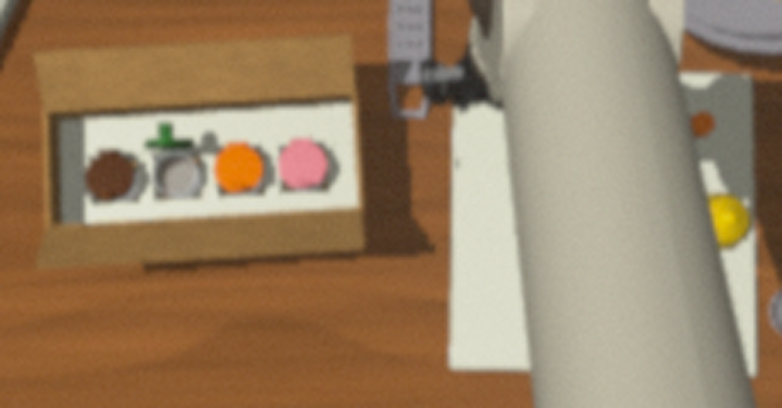

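Top view: the green cap is open with the tube mouth clear at crop (180,172), and the arm covers the lime. The side view shows the lime unmoved.

carry_out(steps=[{"tx":0.9,"ty":-2.5,"tz":0,"ax":0,"ay":0,"az":0},{"tx":0.9,"ty":-2.5,"tz":0,"ax":0,"ay":0,"az":0},{"tx":0.7,"ty":-2.5,"tz":2,"ax":0,"ay":0,"az":0},{"tx":0,"ty":0,"tz":3,"ax":0,"ay":0,"az":0},{"tx":0,"ty":0,"tz":3,"ax":0,"ay":0,"az":0},{"tx":0,"ty":0,"tz":3,"ax":0,"ay":0,"az":0},{"tx":0,"ty":0,"tz":1,"ax":0,"ay":0,"az":0},{"tx":0,"ty":0,"tz":0,"ax":0,"ay":0,"az":0},{"tx":0,"ty":0,"tz":0,"ax":0,"ay":0,"az":0},{"tx":0,"ty":0,"tz":0,"ax":0,"ay":0,"az":0}])

```text
clock: 8.48
position: [0.5893, -0.166, 0.1042]
orientation: [-0.073, 3.138, -0.001]
force: [-0.7, 0.1, 0.2]
finger_gap: 0.0513
```

```bash
python3 -c "
from h import *
pieces();go((.5865,-.166,.037))
f=crop('side','s4',(200,180,340,300),4.5)"
```

```text
lime top 15 [301.8, 185.6] [ 0.5849 -0.1629  0.03  ]
lime side 37 [275.9, 236.8] [ 0.5839 -0.1686  0.027 ]
turmeric side 14 [299.4, 268.2] [ 0.6107 -0.3132  0.027 ]
salt side 62 [227.8, 267.6] [ 0.4216 -0.2654  0.027 ]
turn deg [-0.06  0.2   0.03]
shift cm (now axes) [0.31 0.06 6.75]  (target axes) [0.28 0.05 6.75] carton now [   4.1 -335.4  104.5] F [ 0.7 -0.1 -0.2] gap 0.051 t 8.5833
```

View pics/s4.png

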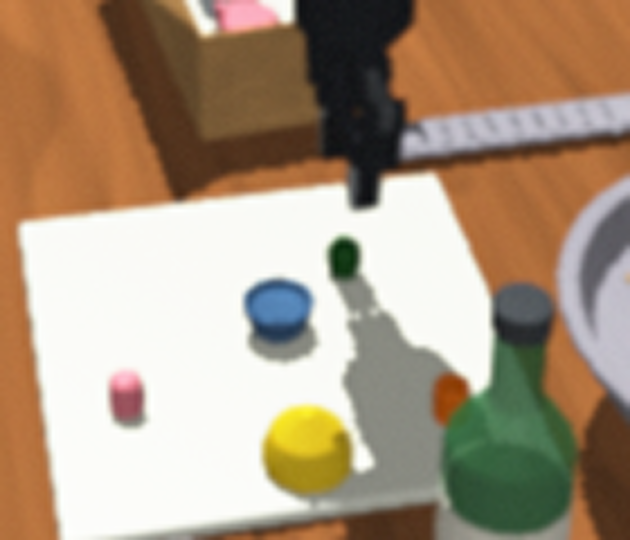

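Side view: the fingers sit above the green piece at crop (343,258). I descend to z 40 mm and close.

carry_out(steps=[{"tx":0.15,"ty":0,"tz":2,"ax":0,"ay":0,"az":0},{"tx":0.15,"ty":0,"tz":2,"ax":0,"ay":0,"az":0},{"tx":0,"ty":0,"tz":1.5,"ax":0,"ay":0,"az":0},{"tx":0,"ty":0,"tz":1,"ax":0,"ay":0,"az":0},{"tx":0,"ty":0,"tz":0,"ax":0,"ay":0,"az":0},{"tx":0,"ty":0,"tz":0,"ax":0,"ay":0,"az":0},{"tx":0,"ty":0,"tz":0,"ax":0,"ay":0,"az":0}])

```text
clock: 9.22
position: [0.5857, -0.1666, 0.0385]
orientation: [-0.071, 3.139, -0.001]
force: [-0.9, -0.6, -0.7]
finger_gap: 0.0514
```

carry_out(steps=[{"tx":0,"ty":0,"tz":0,"ax":0,"ay":0,"az":0},{"tx":0,"ty":0,"tz":0,"ax":0,"ay":0,"az":0},{"tx":0,"ty":0,"tz":0,"ax":0,"ay":0,"az":0},{"tx":0,"ty":0,"tz":0,"ax":0,"ay":0,"az":0},{"tx":0,"ty":0,"tz":0,"ax":0,"ay":0,"az":0},{"tx":0,"ty":0,"tz":0,"ax":0,"ay":0,"az":0}], gripper=1, force=40)

```text
clock: 9.72
position: [0.5855, -0.1666, 0.0385]
orientation: [-0.071, 3.139, -0.001]
force: [-0.2, 1.0, 6.5]
finger_gap: 0.0231
```

carry_out(steps=[{"tx":0,"ty":0,"tz":-1,"ax":0,"ay":0,"az":0},{"tx":0,"ty":0,"tz":-2,"ax":0,"ay":0,"az":0},{"tx":0,"ty":0,"tz":-3,"ax":0,"ay":0,"az":0},{"tx":0,"ty":0,"tz":-3,"ax":0,"ay":0,"az":0},{"tx":0,"ty":0,"tz":-3,"ax":0,"ay":0,"az":0},{"tx":0,"ty":0,"tz":-3,"ax":0,"ay":0,"az":0},{"tx":0,"ty":0,"tz":0,"ax":0,"ay":0,"az":0},{"tx":0,"ty":0,"tz":0,"ax":0,"ay":0,"az":0}])

```text
clock: 10.38
position: [0.5863, -0.1669, 0.1904]
orientation: [-0.071, 3.136, -0.003]
force: [0.4, -0.0, -1.1]
finger_gap: 0.0228
```

```bash
python3 -c "
from h import *
go(c2w(0,30,190))
f=crop('side','s5',(200,150,340,270),4.5)"
```

```text
turn deg [-0.1   0.29 -0.01]
shift cm (now axes) [ 1.100e-01  3.658e+01 -3.000e-02]  (target axes) [ 0.1  36.58  0.04] carton now [   1.  -335.8  190.4] F [ 0.4 -0.  -1.1] gap 0.0228 t 10.3833
```

View pics/s5.png

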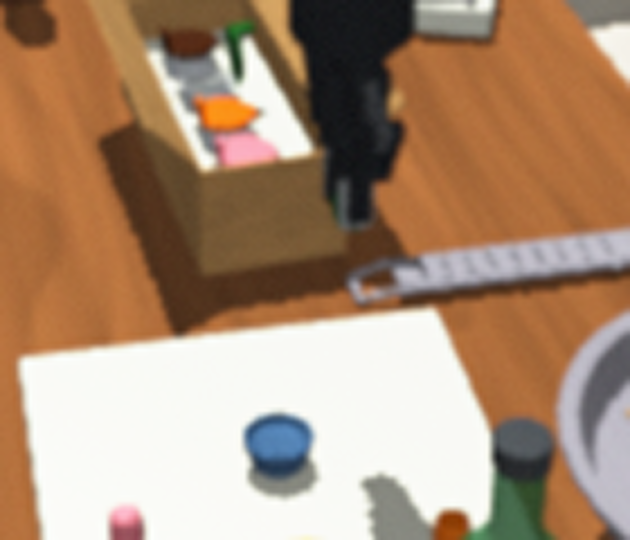

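Lime is held (gap 23 mm). I carry it over the green tube.

carry_out(steps=[{"tx":0,"ty":2.5,"tz":0,"ax":0,"ay":0,"az":0},{"tx":0,"ty":3,"tz":0,"ax":0,"ay":0,"az":0},{"tx":0,"ty":3,"tz":0,"ax":0,"ay":0,"az":0},{"tx":0,"ty":3,"tz":0,"ax":0,"ay":0,"az":0},{"tx":0,"ty":3,"tz":0,"ax":0,"ay":0,"az":0},{"tx":0,"ty":3,"tz":0,"ax":0,"ay":0,"az":0},{"tx":0,"ty":3,"tz":0,"ax":0,"ay":0,"az":0},{"tx":0,"ty":3,"tz":0,"ax":0,"ay":0,"az":0},{"tx":0,"ty":3,"tz":0,"ax":0,"ay":0,"az":0},{"tx":0,"ty":3,"tz":0,"ax":0,"ay":0,"az":0}])

```text
clock: 11.27
position: [0.5698, 0.1293, 0.1856]
orientation: [0.071, -3.137, 0.001]
force: [0.2, 0.3, -0.3]
finger_gap: 0.0226
```

carry_out(steps=[{"tx":0,"ty":3,"tz":0,"ax":0,"ay":0,"az":0},{"tx":0,"ty":3,"tz":0,"ax":0,"ay":0,"az":0},{"tx":0,"ty":1,"tz":0,"ax":0,"ay":0,"az":0},{"tx":0,"ty":0,"tz":0,"ax":0,"ay":0,"az":0},{"tx":0,"ty":0,"tz":0,"ax":0,"ay":0,"az":0},{"tx":0,"ty":0,"tz":0,"ax":0,"ay":0,"az":0}])

```text
clock: 11.77
position: [0.568, 0.1957, 0.1863]
orientation: [0.068, -3.139, 0.003]
force: [0.0, -1.0, -0.7]
finger_gap: 0.0229
```

```bash
python3 -c "
from h import *
go(c2w(0,30,88))"
```

```text
turn deg [-0.11 -0.1  -0.12]
shift cm (now axes) [-0.09  0.29  9.83]  (target axes) [-0.08  0.27  9.83] carton now [ -0.8  27.3 186.3] F [ 0.  -1.  -0.7] gap 0.0229 t 11.7667
```

carry_out(steps=[{"tx":-0.08,"ty":0.28,"tz":1,"ax":0,"ay":0,"az":0},{"tx":0,"ty":0,"tz":2.5,"ax":0,"ay":0,"az":0},{"tx":0,"ty":0,"tz":2.5,"ax":0,"ay":0,"az":0},{"tx":0,"ty":0,"tz":2,"ax":0,"ay":0,"az":0},{"tx":0,"ty":0,"tz":1.5,"ax":0,"ay":0,"az":0},{"tx":0,"ty":0,"tz":0.3,"ax":0,"ay":0,"az":0},{"tx":0,"ty":0,"tz":0,"ax":0,"ay":0,"az":0},{"tx":0,"ty":0,"tz":0,"ax":0,"ay":0,"az":0},{"tx":0,"ty":0,"tz":0,"ax":0,"ay":0,"az":0}])

```text
clock: 12.52
position: [0.5698, 0.2009, 0.0904]
orientation: [-0.07, 3.139, 0.001]
force: [0.4, -0.7, -0.2]
finger_gap: 0.0227
```

```bash
python3 -c "
from h import *
go(c2w(0,30,88))
f=crop('side','s6',(190,90,320,220),4.5)"
```

```text
turn deg [ 0.03  0.11 -0.04]
shift cm (now axes) [ 0.13 -0.24  0.24]  (target axes) [ 0.13 -0.24  0.24] carton now [ 1.3 32.4 90.4] F [ 0.4 -0.7 -0.2] gap 0.0227 t 12.5167
```

View pics/s6.png

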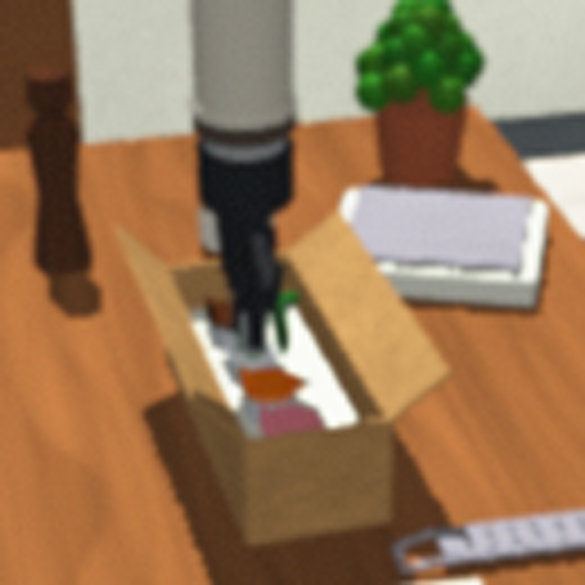

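carry_out(steps=[{"tx":0.1,"ty":-0.2,"tz":0.15,"ax":0,"ay":0,"az":0},{"tx":0,"ty":0,"tz":0,"ax":0,"ay":0,"az":0},{"tx":0,"ty":0,"tz":0,"ax":0,"ay":0,"az":0}])

```text
clock: 12.82
position: [0.5681, 0.1987, 0.0882]
orientation: [-0.071, 3.14, 0.0]
force: [0.0, -0.0, 0.4]
finger_gap: 0.0229
```

carry_out(steps=[{"tx":0,"ty":0,"tz":0,"ax":0,"ay":0,"az":0},{"tx":0,"ty":0,"tz":0,"ax":0,"ay":0,"az":0},{"tx":0,"ty":0,"tz":0,"ax":0,"ay":0,"az":0},{"tx":0,"ty":0,"tz":0,"ax":0,"ay":0,"az":0},{"tx":0,"ty":0,"tz":-1,"ax":0,"ay":0,"az":0},{"tx":0,"ty":0,"tz":-2,"ax":0,"ay":0,"az":0},{"tx":0,"ty":0,"tz":-2.5,"ax":0,"ay":0,"az":0},{"tx":0,"ty":0,"tz":0,"ax":0,"ay":0,"az":0},{"tx":0,"ty":0,"tz":0,"ax":0,"ay":0,"az":0},{"tx":0,"ty":0,"tz":0,"ax":0,"ay":0,"az":0}], gripper=0.55)

```text
clock: 13.65
position: [0.5679, 0.1989, 0.1432]
orientation: [-0.071, 3.14, 0.0]
force: [-0.2, -0.0, -0.4]
finger_gap: 0.0382
```

```bash
python3 -c "
from h import *
go(c2w(43,30.5,150))
f=crop('side','s7',(190,90,320,220),4.5)
f=crop('top','t7',(140,140,270,230),5)"
```

```text
turn deg [ 0.    0.03 -0.  ]
shift cm (now axes) [-4.37  0.   -0.68]  (target axes) [-4.37  0.   -0.68] carton now [ -0.7  30.5 143.2] F [-0.2 -0.  -0.4] gap 0.0382 t 13.65
```

View pics/s7.png

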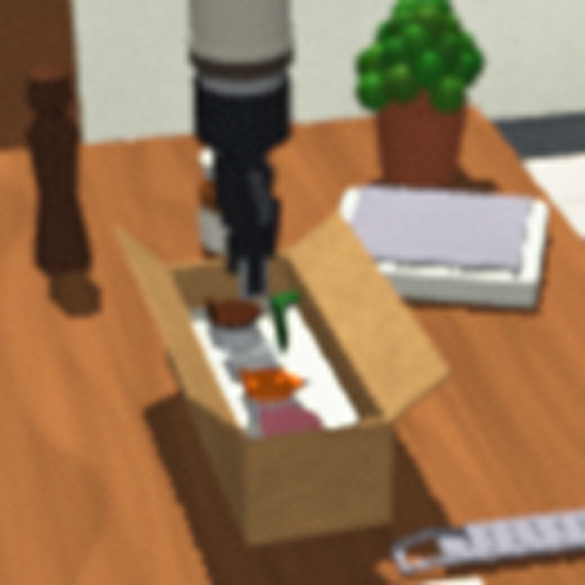

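View pics/t7.png

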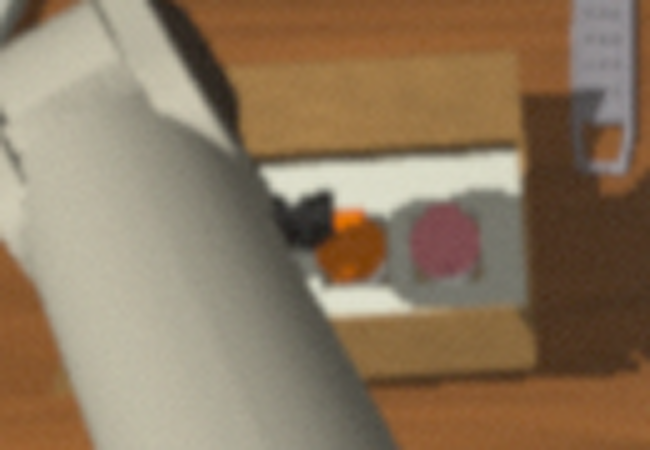

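The piece has left the fingers, but the tube interior is hidden. I step aside to check before shutting the cap.

carry_out(steps=[{"tx":0,"ty":-2,"tz":-1,"ax":0,"ay":0,"az":0},{"tx":0,"ty":-3,"tz":-1,"ax":0,"ay":0,"az":0},{"tx":0,"ty":-3,"tz":-1,"ax":0,"ay":0,"az":0},{"tx":0,"ty":-3,"tz":0,"ax":0,"ay":0,"az":0},{"tx":0,"ty":-3,"tz":0,"ax":0,"ay":0,"az":0},{"tx":0,"ty":-3,"tz":0,"ax":0,"ay":0,"az":0},{"tx":0,"ty":0,"tz":0,"ax":0,"ay":0,"az":0},{"tx":0,"ty":0,"tz":0,"ax":0,"ay":0,"az":0},{"tx":0,"ty":0,"tz":0,"ax":0,"ay":0,"az":0}])

```text
clock: 14.5
position: [0.5751, 0.0297, 0.1721]
orientation: [0.071, -3.139, -0.001]
force: [-0.1, 0.9, -0.1]
finger_gap: 0.0385
```

```bash
python3 -c "
from h import *
go(c2w(43,30.5,150))
f=crop('top','t8',(140,140,270,230),5)
print(proj(f,c2w(0,30,64)))"
```

```text
turn deg [ 0.05 -0.08 -0.01]
shift cm (now axes) [-4.42 16.94  2.22]  (target axes) [-4.42 16.94  2.21] carton now [  -1.2 -138.9  172.1] F [-0.1  0.9 -0.1] gap 0.0385 t 14.5
(np.float64(190.78717374773143), np.float64(190.85826562193384))
```

View pics/t8.png

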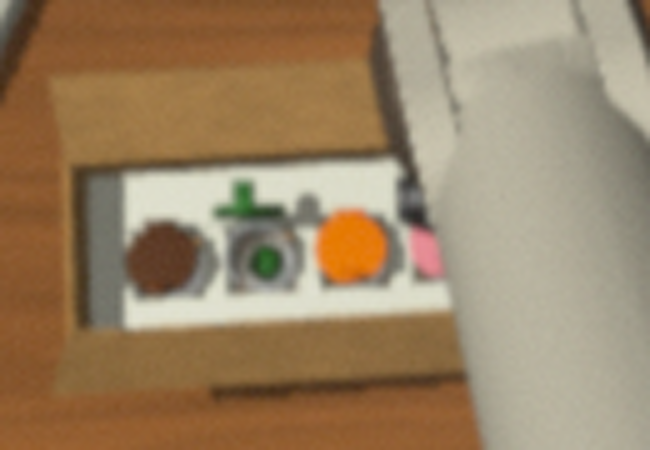

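Top view: the dark green piece lies in the green tube at crop (265,260). I go back and shut the cap by the tab.

carry_out(steps=[{"tx":-1.1,"ty":3,"tz":0,"ax":0,"ay":0,"az":0},{"tx":-1.1,"ty":3,"tz":0,"ax":0,"ay":0,"az":0},{"tx":-1.1,"ty":3,"tz":0,"ax":0,"ay":0,"az":0},{"tx":-1.1,"ty":3,"tz":0,"ax":0,"ay":0,"az":0},{"tx":0,"ty":3,"tz":0,"ax":0,"ay":0,"az":0},{"tx":0,"ty":1.9,"tz":0,"ax":0,"ay":0,"az":0},{"tx":0,"ty":0,"tz":0,"ax":0,"ay":0,"az":0},{"tx":0,"ty":0,"tz":0,"ax":0,"ay":0,"az":0},{"tx":0,"ty":0,"tz":0,"ax":0,"ay":0,"az":0}], gripper=0.65)

```text
clock: 15.3
position: [0.6113, 0.2004, 0.1724]
orientation: [0.074, -3.14, 0.001]
force: [-0.5, 0.7, -0.1]
finger_gap: 0.0297
```

```bash
python3 -c "
from h import *
go(c2w(43,30.5,122))"
```

```text
turn deg [-0.04 -0.05  0.09]
shift cm (now axes) [-0.03  0.05  5.04]  (target axes) [-0.03  0.05  5.04] carton now [ 42.7  30.  172.4] F [-0.5  0.7 -0.1] gap 0.0297 t 15.3
```

carry_out(steps=[{"tx":0,"ty":0,"tz":2,"ax":0,"ay":0,"az":0},{"tx":0,"ty":0,"tz":2,"ax":0,"ay":0,"az":0},{"tx":0,"ty":0,"tz":1,"ax":0,"ay":0,"az":0},{"tx":0,"ty":0,"tz":0,"ax":0,"ay":0,"az":0},{"tx":0,"ty":0,"tz":0,"ax":0,"ay":0,"az":0},{"tx":0,"ty":0,"tz":0,"ax":0,"ay":0,"az":0}])

```text
clock: 15.8
position: [0.6126, 0.1997, 0.1237]
orientation: [-0.07, 3.14, 0.001]
force: [-0.1, 0.6, 0.3]
finger_gap: 0.0297
```

carry_out(steps=[{"tx":0,"ty":0,"tz":0,"ax":0,"ay":0,"az":0},{"tx":0,"ty":0,"tz":0,"ax":0,"ay":0,"az":0},{"tx":0,"ty":0,"tz":0,"ax":0,"ay":0,"az":0},{"tx":0,"ty":0,"tz":0,"ax":0,"ay":0,"az":0},{"tx":0,"ty":0,"tz":0,"ax":0,"ay":0,"az":0}], gripper=1, force=20)

```text
clock: 16.22
position: [0.6129, 0.201, 0.1241]
orientation: [-0.072, 3.138, 0.002]
force: [1.3, 2.9, 4.6]
finger_gap: 0.0107
```

carry_out(steps=[{"tx":0.3,"ty":0,"tz":-0.1,"ax":0,"ay":0,"az":0},{"tx":1.16,"ty":0,"tz":-0.19,"ax":0,"ay":0,"az":0},{"tx":1.16,"ty":0,"tz":0.12,"ax":0,"ay":0,"az":0},{"tx":1.1,"ty":0,"tz":0.41,"ax":0,"ay":0,"az":0},{"tx":0.95,"ty":0,"tz":0.68,"ax":0,"ay":0,"az":0},{"tx":0.75,"ty":0,"tz":0.91,"ax":0,"ay":0,"az":0},{"tx":0.48,"ty":0,"tz":1.07,"ax":0,"ay":0,"az":0},{"tx":0,"ty":0,"tz":0,"ax":0,"ay":0,"az":0},{"tx":0,"ty":0,"tz":0,"ax":0,"ay":0,"az":0},{"tx":0,"ty":0,"tz":0,"ax":0,"ay":0,"az":0}])

```text
clock: 17.05
position: [0.5518, 0.1983, 0.0932]
orientation: [0.073, -3.139, -0.001]
force: [-2.8, 5.0, 6.0]
finger_gap: 0.0107
```

```bash
python3 -c "
from h import *
go(c2w(-15,30.5,93))
f=crop('side','s9',(190,90,320,220),4.5)"
```

```text
turn deg [ 0.04 -0.09  0.05]
shift cm (now axes) [-0.18 -0.01  0.02]  (target axes) [-0.18 -0.01  0.02] carton now [-16.8  30.6  93.2] F [-2.8  5.   6. ] gap 0.0107 t 17.05
```

View pics/s9.png

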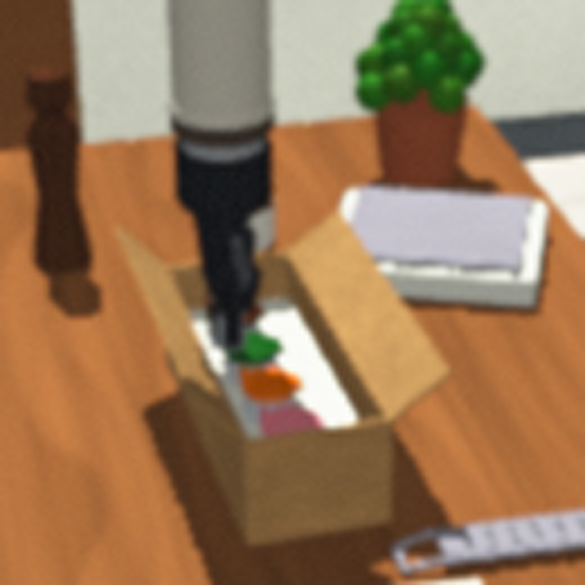

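Down on the mouth. I release, lift, and press the tab with the closed fingertips.

carry_out(steps=[{"tx":0,"ty":0,"tz":0,"ax":0,"ay":0,"az":0},{"tx":0,"ty":0,"tz":0,"ax":0,"ay":0,"az":0},{"tx":0,"ty":0,"tz":0,"ax":0,"ay":0,"az":0},{"tx":0,"ty":0,"tz":-1.5,"ax":0,"ay":0,"az":0},{"tx":0.2,"ty":0,"tz":-1.5,"ax":0,"ay":0,"az":0},{"tx":0,"ty":0,"tz":0,"ax":0,"ay":0,"az":0},{"tx":0,"ty":0,"tz":0,"ax":0,"ay":0,"az":0}], gripper=0.7)

```text
clock: 17.68
position: [0.5515, 0.1965, 0.124]
orientation: [-0.07, 3.14, -0.001]
force: [0.0, -0.4, 0.5]
finger_gap: 0.0256
```

carry_out(steps=[{"tx":0,"ty":0,"tz":0,"ax":0,"ay":0,"az":0},{"tx":0,"ty":0,"tz":0,"ax":0,"ay":0,"az":0},{"tx":0,"ty":0,"tz":0,"ax":0,"ay":0,"az":0},{"tx":0,"ty":0,"tz":0,"ax":0,"ay":0,"az":0},{"tx":0,"ty":0,"tz":1.0,"ax":0,"ay":0,"az":0},{"tx":0,"ty":0,"tz":0.5,"ax":0,"ay":0,"az":0},{"tx":0,"ty":0,"tz":0,"ax":0,"ay":0,"az":0},{"tx":0,"ty":0,"tz":0,"ax":0,"ay":0,"az":0},{"tx":0,"ty":0,"tz":0,"ax":0,"ay":0,"az":0}], gripper=1)

```text
clock: 18.43
position: [0.5508, 0.1972, 0.1085]
orientation: [0.071, -3.14, 0.0]
force: [-0.6, 0.0, 0.7]
finger_gap: 0.0001
```

carry_out(steps=[{"tx":0.15,"ty":0,"tz":0.4,"ax":0,"ay":0,"az":0},{"tx":0,"ty":0,"tz":0.3,"ax":0,"ay":0,"az":0},{"tx":0,"ty":0,"tz":0,"ax":0,"ay":0,"az":0},{"tx":0,"ty":0,"tz":0,"ax":0,"ay":0,"az":0}])

```text
clock: 18.77
position: [0.5495, 0.1974, 0.1028]
orientation: [-0.071, 3.14, 0.0]
force: [-2.3, -1.2, 8.7]
finger_gap: -0.0001
```

Contact at 8.7 N with the tip at 83.8 mm, which matches the shut tab top (84 mm). Next is the orange cap.

carry_out(steps=[{"tx":0,"ty":0,"tz":0.1,"ax":0,"ay":0,"az":0},{"tx":0,"ty":0,"tz":-1,"ax":0,"ay":0,"az":0},{"tx":0,"ty":0,"tz":-2,"ax":0,"ay":0,"az":0},{"tx":0,"ty":-2,"tz":-0.7,"ax":0,"ay":0,"az":0},{"tx":-0.3,"ty":-2,"tz":0,"ax":0,"ay":0,"az":0},{"tx":0,"ty":-2,"tz":0,"ax":0,"ay":0,"az":0},{"tx":0,"ty":0,"tz":0,"ax":0,"ay":0,"az":0},{"tx":0,"ty":0,"tz":0,"ax":0,"ay":0,"az":0},{"tx":0,"ty":0,"tz":0,"ax":0,"ay":0,"az":0}], gripper=1)

```text
clock: 19.52
position: [0.5551, 0.138, 0.1379]
orientation: [-0.071, 3.141, 0.001]
force: [0.8, 0.0, -1.1]
finger_gap: 0.0002
```

```bash
python3 -c "
from h import *
go(c2w(-16,-29.5,93))
f=crop('side','s10',(190,90,320,220),4.5)"
```

```text
turn deg [0.04 0.01 0.01]
shift cm (now axes) [-0.03  0.02  4.49]  (target axes) [-0.03  0.02  4.49] carton now [-16.3 -29.7 137.9] F [ 0.8  0.  -1.1] gap 0.0002 t 19.5167
```

View pics/s10.png

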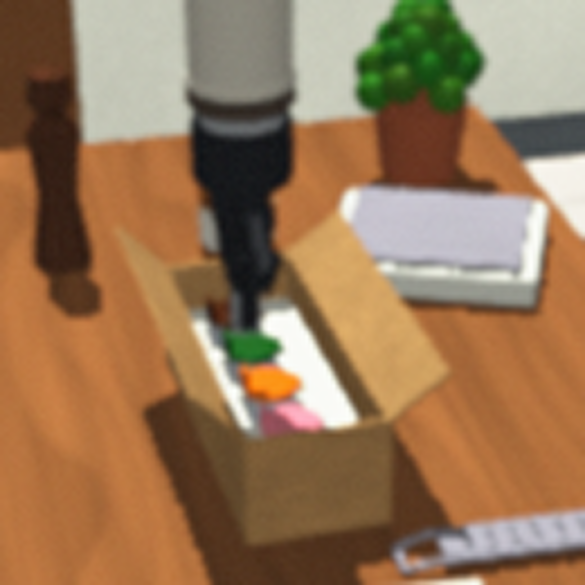

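The green cap is shut. I open the fingers, descend onto the orange tab and swing it open.

carry_out(steps=[{"tx":0,"ty":0,"tz":0,"ax":0,"ay":0,"az":0},{"tx":0,"ty":0,"tz":0,"ax":0,"ay":0,"az":0},{"tx":0,"ty":0,"tz":0,"ax":0,"ay":0,"az":0},{"tx":0,"ty":0,"tz":1.5,"ax":0,"ay":0,"az":0},{"tx":0,"ty":0,"tz":1.5,"ax":0,"ay":0,"az":0},{"tx":0,"ty":0,"tz":1,"ax":0,"ay":0,"az":0},{"tx":0,"ty":0,"tz":0.45,"ax":0,"ay":0,"az":0},{"tx":0,"ty":0,"tz":0,"ax":0,"ay":0,"az":0},{"tx":0,"ty":0,"tz":0,"ax":0,"ay":0,"az":0},{"tx":0,"ty":0,"tz":0,"ax":0,"ay":0,"az":0}], gripper=0.65)

```text
clock: 20.4
position: [0.5557, 0.1376, 0.0939]
orientation: [-0.071, 3.14, 0.001]
force: [0.2, 0.3, 0.0]
finger_gap: 0.0298
```

carry_out(steps=[{"tx":0,"ty":0,"tz":0,"ax":0,"ay":0,"az":0},{"tx":0,"ty":0,"tz":0,"ax":0,"ay":0,"az":0},{"tx":0,"ty":0,"tz":0,"ax":0,"ay":0,"az":0},{"tx":0,"ty":0,"tz":0,"ax":0,"ay":0,"az":0},{"tx":0,"ty":0,"tz":0,"ax":0,"ay":0,"az":0}], gripper=1, force=20)

```text
clock: 20.82
position: [0.5556, 0.1384, 0.094]
orientation: [-0.072, 3.139, 0.002]
force: [-0.9, 3.0, 4.0]
finger_gap: 0.0106
```

carry_out(steps=[{"tx":-0.48,"ty":0,"tz":-1.07,"ax":0,"ay":0,"az":0},{"tx":-0.75,"ty":0,"tz":-0.91,"ax":0,"ay":0,"az":0},{"tx":-0.95,"ty":0,"tz":-0.68,"ax":0,"ay":0,"az":0},{"tx":-1.1,"ty":0,"tz":-0.41,"ax":0,"ay":0,"az":0},{"tx":-1.16,"ty":0,"tz":-0.12,"ax":0,"ay":0,"az":0},{"tx":-1.16,"ty":0,"tz":0.19,"ax":0,"ay":0,"az":0},{"tx":-0.3,"ty":0,"tz":0.1,"ax":0,"ay":0,"az":0},{"tx":0,"ty":0,"tz":0,"ax":0,"ay":0,"az":0},{"tx":0,"ty":0,"tz":0,"ax":0,"ay":0,"az":0},{"tx":0,"ty":0,"tz":0,"ax":0,"ay":0,"az":0}])

```text
clock: 21.65
position: [0.6143, 0.1409, 0.1229]
orientation: [-0.072, 3.139, 0.002]
force: [-0.2, 4.1, 5.8]
finger_gap: 0.011
```

carry_out(steps=[{"tx":0,"ty":0,"tz":0,"ax":0,"ay":0,"az":0},{"tx":0,"ty":0,"tz":0,"ax":0,"ay":0,"az":0},{"tx":0,"ty":0,"tz":0,"ax":0,"ay":0,"az":0},{"tx":0,"ty":0,"tz":-1.5,"ax":0,"ay":0,"az":0},{"tx":0,"ty":0,"tz":-2.5,"ax":0,"ay":0,"az":0},{"tx":0,"ty":0,"tz":-3,"ax":0,"ay":0,"az":0},{"tx":0,"ty":0,"tz":-3,"ax":0,"ay":0,"az":0},{"tx":0,"ty":-2,"tz":0,"ax":0,"ay":0,"az":0},{"tx":0,"ty":-3,"tz":0,"ax":0,"ay":0,"az":0},{"tx":0,"ty":-3,"tz":0,"ax":0,"ay":0,"az":0}], gripper=0.7)

```text
clock: 22.48
position: [0.6175, 0.0595, 0.2228]
orientation: [-0.074, 3.14, -0.001]
force: [0.6, -0.7, -0.6]
finger_gap: 0.0255
```

carry_out(steps=[{"tx":0,"ty":-3,"tz":0,"ax":0,"ay":0,"az":0},{"tx":0,"ty":-3,"tz":0,"ax":0,"ay":0,"az":0},{"tx":0,"ty":-3,"tz":0,"ax":0,"ay":0,"az":0},{"tx":0,"ty":-3,"tz":0,"ax":0,"ay":0,"az":0},{"tx":0,"ty":-3,"tz":0,"ax":0,"ay":0,"az":0},{"tx":0,"ty":-3,"tz":0,"ax":0,"ay":0,"az":0},{"tx":0,"ty":0,"tz":0,"ax":0,"ay":0,"az":0},{"tx":0,"ty":0,"tz":0,"ax":0,"ay":0,"az":0},{"tx":0,"ty":0,"tz":0,"ax":0,"ay":0,"az":0}], gripper=0.4)

```text
clock: 23.23
position: [0.6252, -0.12, 0.2217]
orientation: [0.07, -3.14, -0.001]
force: [-0.4, 1.0, -0.4]
finger_gap: 0.051
```

```bash
python3 -c "
from h import *
pieces();go((.614,-.3115,.21))
f=crop('top','t11',(140,140,370,260),3.4)"
```

```text
turmeric side 9 [299.7, 267.9] [ 0.6118 -0.3123  0.027 ]
salt side 62 [227.8, 267.6] [ 0.4216 -0.2654  0.027 ]
turn deg [ 0.05 -0.03  0.1 ]
shift cm (now axes) [  2.08 -19.26   1.19]  (target axes) [  2.05 -19.26   1.2 ] carton now [  42.6 -288.9  222. ] F [-0.5  0.8 -0.2] gap 0.0514 t 23.3333
```

View pics/t11.png

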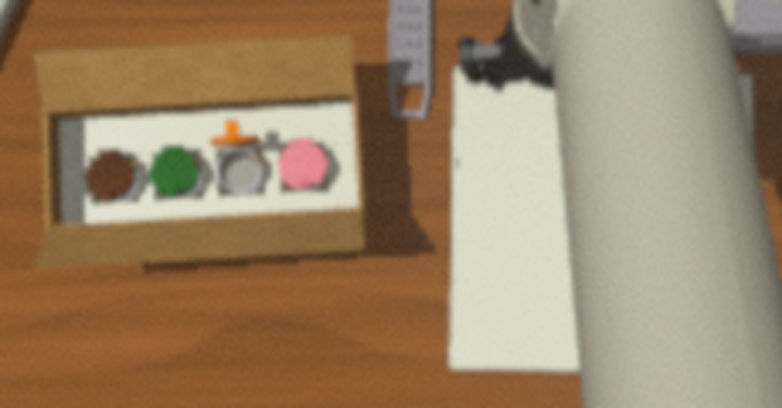

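Run:
```python
from h import *
g=cv2.imread('pics/side0.png');t=cv2.imread('pics/top0.png')
f=grab('top');s=grab('side')
print('cap top', onz(f,422.5,172.5,.235), onz(s,315.5,248,.235))
print('base left edge', onz(f,380,186,.02), 'side base', onz(s,311,327,.0))
cv2.imwrite('pics/bot.png',cv2.resize(t[150:210,330:440],None,fx=6,fy=6,interpolation=cv2.INTER_CUBIC))
```

```text
cap top [ 0.58529906 -0.46513145  0.235     ] [ 0.58537742 -0.46979145  0.235     ]
base left edge [ 0.58072905 -0.4279988   0.02      ] side base [ 0.5853679  -0.48598596  0.        ]
```

View pics/bot.png

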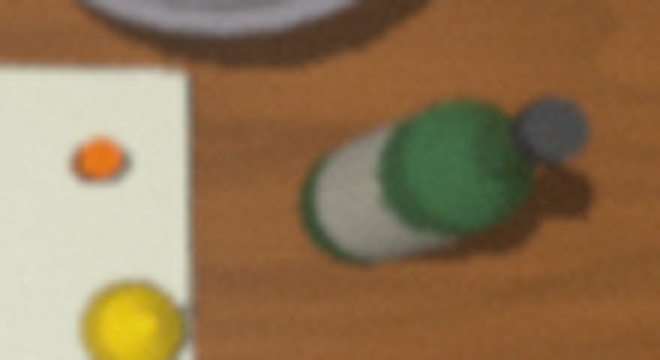

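The bottle is at (0.585,-0.467), leaving about 8 cm to the gripper. On to the turmeric.

carry_out(steps=[{"tx":0.3,"ty":-2.7,"tz":0,"ax":0,"ay":0,"az":0},{"tx":0.3,"ty":-2.8,"tz":0,"ax":0,"ay":0,"az":0},{"tx":0.3,"ty":-2.8,"tz":0,"ax":0,"ay":0,"az":0},{"tx":0.3,"ty":-2.8,"tz":0,"ax":0,"ay":0,"az":0},{"tx":0.3,"ty":-2.8,"tz":0,"ax":0,"ay":0,"az":0},{"tx":0.3,"ty":-2.8,"tz":1,"ax":0,"ay":0,"az":0},{"tx":0.25,"ty":-2.6,"tz":3,"ax":0,"ay":0,"az":0},{"tx":0,"ty":0,"tz":3,"ax":0,"ay":0,"az":0},{"tx":0,"ty":0,"tz":3,"ax":0,"ay":0,"az":0},{"tx":0,"ty":0,"tz":0,"ax":0,"ay":0,"az":0}])

```text
clock: 24.32
position: [0.6097, -0.3115, 0.1151]
orientation: [0.071, -3.13, -0.008]
force: [-0.4, 0.9, -2.0]
finger_gap: 0.0513
```

carry_out(steps=[{"tx":0,"ty":0,"tz":1,"ax":0,"ay":0,"az":0},{"tx":0,"ty":0,"tz":0,"ax":0,"ay":0,"az":0},{"tx":0,"ty":0,"tz":0,"ax":0,"ay":0,"az":0},{"tx":0,"ty":0,"tz":0,"ax":0,"ay":0,"az":0}])

```text
clock: 24.65
position: [0.6157, -0.3135, 0.1145]
orientation: [-0.073, 3.138, -0.002]
force: [-0.3, -0.5, -1.0]
finger_gap: 0.0512
```

```bash
python3 -c "
from h import *
pieces();go((.6135,-.3125,.040))
f=crop('top','t12',(250,140,410,260),4.5)
f=crop('side','s12',(200,180,340,300),4.5)"
```

```text
turmeric top 15 [345.3, 176.9] [ 0.6118 -0.3095  0.03  ]
turmeric side 27 [299.5, 266.7] [ 0.6127 -0.3077  0.027 ]
salt top 41 [332.6, 234.2] [ 0.423  -0.2577  0.03  ]
salt side 61 [227.8, 267.6] [ 0.4216 -0.2654  0.027 ]
turn deg [-0.09  0.16  0.02]
shift cm (now axes) [0.21 0.14 7.43]  (target axes) [0.18 0.13 7.43] carton now [  23.5 -483.8  114.3] F [0.1 0.1 0.8] gap 0.0512 t 24.75
```

View pics/t12.png

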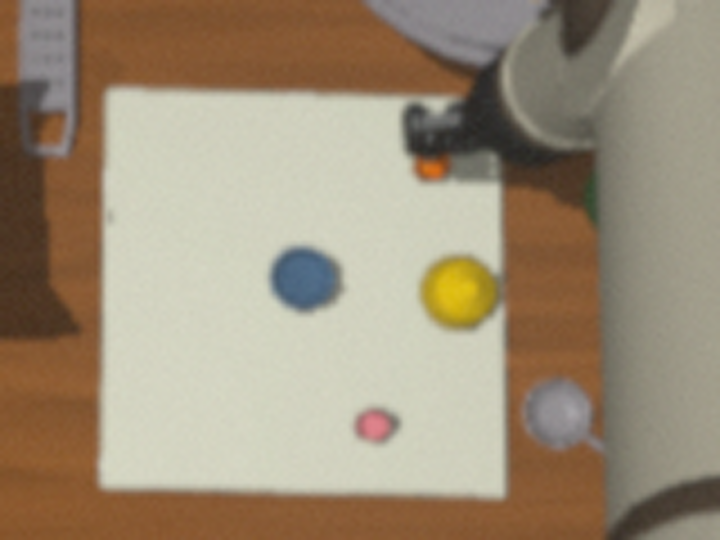

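View pics/s12.png

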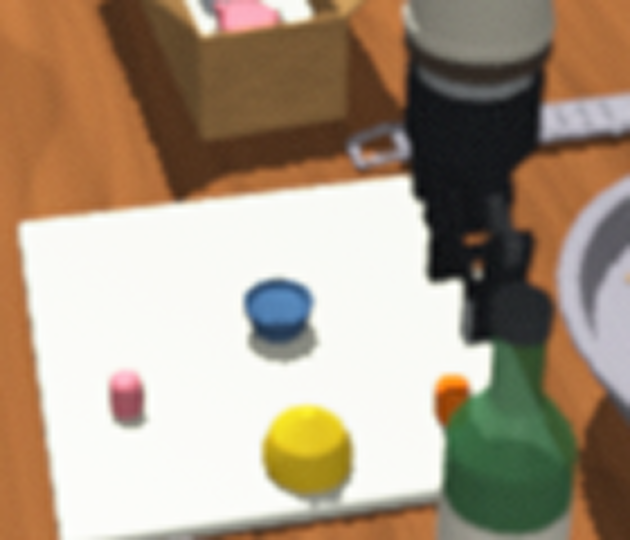

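Turmeric is in place beneath the fingers at top-crop (432,166). I descend to z 40 mm and grip.

carry_out(steps=[{"tx":0.2,"ty":0.15,"tz":2,"ax":0,"ay":0,"az":0},{"tx":0,"ty":0,"tz":2,"ax":0,"ay":0,"az":0},{"tx":0,"ty":0,"tz":2,"ax":0,"ay":0,"az":0},{"tx":0,"ty":0,"tz":1.4,"ax":0,"ay":0,"az":0},{"tx":0,"ty":0,"tz":0,"ax":0,"ay":0,"az":0},{"tx":0,"ty":0,"tz":0,"ax":0,"ay":0,"az":0},{"tx":0,"ty":0,"tz":0,"ax":0,"ay":0,"az":0}])

```text
clock: 25.43
position: [0.613, -0.3124, 0.0394]
orientation: [-0.071, 3.139, -0.001]
force: [-0.2, -0.5, -0.0]
finger_gap: 0.0513
```

carry_out(steps=[{"tx":0,"ty":0,"tz":0,"ax":0,"ay":0,"az":0},{"tx":0,"ty":0,"tz":0,"ax":0,"ay":0,"az":0},{"tx":0,"ty":0,"tz":0,"ax":0,"ay":0,"az":0},{"tx":0,"ty":0,"tz":0,"ax":0,"ay":0,"az":0},{"tx":0,"ty":0,"tz":0,"ax":0,"ay":0,"az":0},{"tx":0,"ty":0,"tz":0,"ax":0,"ay":0,"az":0}], gripper=1, force=40)

```text
clock: 25.93
position: [0.6131, -0.3125, 0.0399]
orientation: [-0.071, 3.139, -0.002]
force: [-0.4, 0.2, 6.2]
finger_gap: 0.0219
```

carry_out(steps=[{"tx":0,"ty":0,"tz":-1,"ax":0,"ay":0,"az":0},{"tx":0,"ty":0,"tz":-2,"ax":0,"ay":0,"az":0},{"tx":0,"ty":0,"tz":-3,"ax":0,"ay":0,"az":0},{"tx":0,"ty":0,"tz":-3,"ax":0,"ay":0,"az":0},{"tx":0,"ty":0,"tz":-3,"ax":0,"ay":0,"az":0},{"tx":0,"ty":0,"tz":-3,"ax":0,"ay":0,"az":0},{"tx":0,"ty":0,"tz":0,"ax":0,"ay":0,"az":0},{"tx":0,"ty":0,"tz":0,"ax":0,"ay":0,"az":0},{"tx":0,"ty":0,"tz":0,"ax":0,"ay":0,"az":0}])

```text
clock: 26.68
position: [0.6117, -0.3119, 0.1884]
orientation: [0.071, -3.141, 0.0]
force: [-0.9, 0.2, -0.6]
finger_gap: 0.022
```

```bash
python3 -c "
from h import *
go(c2w(0,-30,190))
f=crop('side','s13',(200,150,340,270),4.5)"
```

```text
turn deg [-0.   -0.01 -0.  ]
shift cm (now axes) [ 1.99 45.18 -0.16]  (target axes) [ 1.99 45.18 -0.16] carton now [  19.9 -481.8  188.4] F [-0.9  0.2 -0.6] gap 0.022 t 26.6833
```

View pics/s13.png

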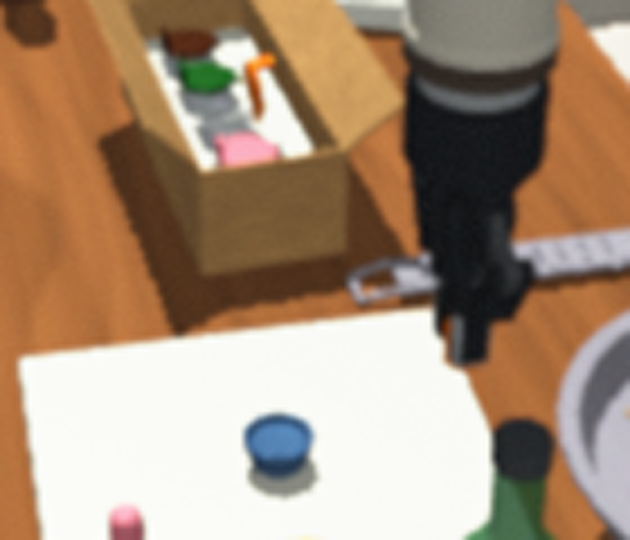

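Held. I carry it to the orange tube.

carry_out(steps=[{"tx":0.2,"ty":2.5,"tz":0,"ax":0,"ay":0,"az":0},{"tx":0.2,"ty":3,"tz":0,"ax":0,"ay":0,"az":0},{"tx":0.2,"ty":3,"tz":0,"ax":0,"ay":0,"az":0},{"tx":0.2,"ty":3,"tz":0,"ax":0,"ay":0,"az":0},{"tx":0.2,"ty":3,"tz":0,"ax":0,"ay":0,"az":0},{"tx":0.2,"ty":3,"tz":0,"ax":0,"ay":0,"az":0},{"tx":0.2,"ty":3,"tz":0,"ax":0,"ay":0,"az":0},{"tx":0.2,"ty":3,"tz":0,"ax":0,"ay":0,"az":0},{"tx":0.2,"ty":3,"tz":0,"ax":0,"ay":0,"az":0},{"tx":0.2,"ty":3,"tz":0,"ax":0,"ay":0,"az":0}])

```text
clock: 27.57
position: [0.5771, -0.0169, 0.1866]
orientation: [0.071, -3.137, -0.0]
force: [0.8, 0.7, 0.2]
finger_gap: 0.0216
```

carry_out(steps=[{"tx":0,"ty":3,"tz":0,"ax":0,"ay":0,"az":0},{"tx":0,"ty":3,"tz":0,"ax":0,"ay":0,"az":0},{"tx":0,"ty":3,"tz":0,"ax":0,"ay":0,"az":0},{"tx":0,"ty":3,"tz":0,"ax":0,"ay":0,"az":0},{"tx":0,"ty":3,"tz":0,"ax":0,"ay":0,"az":0},{"tx":0,"ty":0.7,"tz":0,"ax":0,"ay":0,"az":0},{"tx":0,"ty":0,"tz":0,"ax":0,"ay":0,"az":0},{"tx":0,"ty":0,"tz":0,"ax":0,"ay":0,"az":0},{"tx":0,"ty":0,"tz":0,"ax":0,"ay":0,"az":0}])

```text
clock: 28.32
position: [0.5714, 0.1363, 0.1873]
orientation: [0.068, -3.139, 0.003]
force: [-0.6, -0.1, -0.6]
finger_gap: 0.0219
```

```bash
python3 -c "
from h import *
go(c2w(0,-30,88))
f=crop('side','s14',(190,90,320,220),4.5)"
```

```text
turn deg [-0.09 -0.1  -0.12]
shift cm (now axes) [-0.03  0.24  9.93]  (target axes) [-0.01  0.22  9.93] carton now [-1.000e-01 -3.220e+01  1.873e+02] F [-0.6 -0.1 -0.6] gap 0.0219 t 28.3167
```

View pics/s14.png

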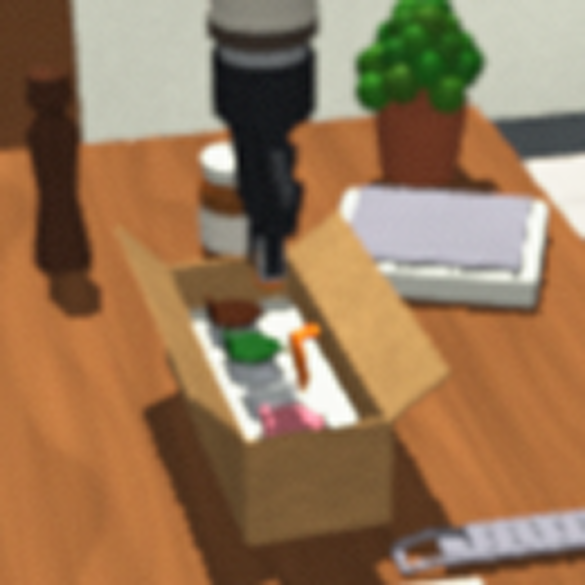

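carry_out(steps=[{"tx":0,"ty":0.05,"tz":1,"ax":0,"ay":0,"az":0},{"tx":0,"ty":0,"tz":2.5,"ax":0,"ay":0,"az":0},{"tx":0,"ty":0,"tz":2.5,"ax":0,"ay":0,"az":0},{"tx":0,"ty":0,"tz":2,"ax":0,"ay":0,"az":0},{"tx":0,"ty":0,"tz":1.4,"ax":0,"ay":0,"az":0},{"tx":0,"ty":0,"tz":0.3,"ax":0,"ay":0,"az":0},{"tx":0,"ty":0,"tz":0,"ax":0,"ay":0,"az":0},{"tx":0,"ty":0,"tz":0,"ax":0,"ay":0,"az":0},{"tx":0,"ty":0,"tz":0,"ax":0,"ay":0,"az":0}])

```text
clock: 29.12
position: [0.5726, 0.139, 0.0924]
orientation: [-0.07, 3.139, 0.001]
force: [0.2, -0.2, -0.5]
finger_gap: 0.0213
```

```bash
python3 -c "
from h import *
go(c2w(0,-30,88.5))
f=crop('side','s15',(190,90,320,220),4.5)"
```

```text
turn deg [ 0.02  0.11 -0.04]
shift cm (now axes) [ 0.12 -0.04  0.39]  (target axes) [ 0.12 -0.04  0.39] carton now [  1.2 -29.6  92.4] F [ 0.2 -0.2 -0.5] gap 0.0213 t 29.1167
```

View pics/s15.png

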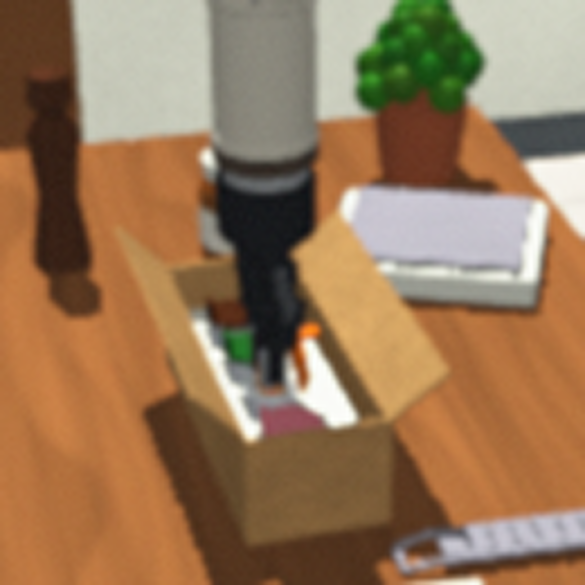

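carry_out(steps=[{"tx":0.1,"ty":-0.04,"tz":0.35,"ax":0,"ay":0,"az":0},{"tx":0,"ty":0,"tz":0,"ax":0,"ay":0,"az":0},{"tx":0,"ty":0,"tz":0,"ax":0,"ay":0,"az":0}])

```text
clock: 29.42
position: [0.5706, 0.1385, 0.088]
orientation: [-0.071, 3.141, -0.0]
force: [-0.4, -0.3, 0.2]
finger_gap: 0.0214
```

carry_out(steps=[{"tx":0,"ty":0,"tz":0,"ax":0,"ay":0,"az":0},{"tx":0,"ty":0,"tz":0,"ax":0,"ay":0,"az":0},{"tx":0,"ty":0,"tz":0,"ax":0,"ay":0,"az":0},{"tx":0,"ty":0,"tz":0,"ax":0,"ay":0,"az":0},{"tx":0,"ty":0,"tz":-1,"ax":0,"ay":0,"az":0},{"tx":0,"ty":0,"tz":-2,"ax":0,"ay":0,"az":0},{"tx":0,"ty":0,"tz":-3,"ax":0,"ay":0,"az":0},{"tx":0,"ty":-2,"tz":-2,"ax":0,"ay":0,"az":0},{"tx":0,"ty":-3,"tz":0,"ax":0,"ay":0,"az":0},{"tx":0,"ty":-3,"tz":0,"ax":0,"ay":0,"az":0}], gripper=0.55)

```text
clock: 30.25
position: [0.5758, 0.0595, 0.1708]
orientation: [-0.076, 3.136, 0.001]
force: [0.5, -0.5, 0.2]
finger_gap: 0.0385
```

carry_out(steps=[{"tx":0,"ty":-3,"tz":0,"ax":0,"ay":0,"az":0},{"tx":0,"ty":-3,"tz":0,"ax":0,"ay":0,"az":0},{"tx":0,"ty":0,"tz":0,"ax":0,"ay":0,"az":0},{"tx":0,"ty":0,"tz":0,"ax":0,"ay":0,"az":0},{"tx":0,"ty":0,"tz":0,"ax":0,"ay":0,"az":0}])

```text
clock: 30.67
position: [0.5771, -0.0006, 0.1684]
orientation: [-0.071, 3.14, 0.001]
force: [-0.0, 1.0, 0.1]
finger_gap: 0.0384
```

```bash
python3 -c "
from h import *
go(c2w(42.5,-29,160))
f=crop('top','t16',(140,140,270,230),5)"
```

```text
turn deg [ 0.04  0.04 -0.01]
shift cm (now axes) [-4.3  14.03  0.85]  (target axes) [-4.31 14.03  0.84] carton now [  -0.6 -169.3  168.4] F [-0.   1.   0.1] gap 0.0384 t 30.6667
```

View pics/t16.png

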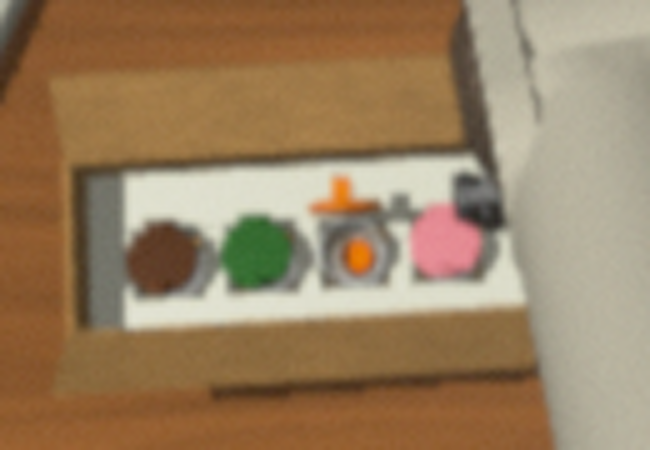

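Top view: turmeric is in the orange tube (crop 358,255). Now I shut its cap.

carry_out(steps=[{"tx":-1.1,"ty":2.5,"tz":0,"ax":0,"ay":0,"az":0},{"tx":-1.1,"ty":2.5,"tz":0,"ax":0,"ay":0,"az":0},{"tx":-1.1,"ty":3,"tz":0,"ax":0,"ay":0,"az":0},{"tx":-1.0,"ty":3,"tz":0,"ax":0,"ay":0,"az":0},{"tx":0,"ty":3,"tz":0,"ax":0,"ay":0,"az":0},{"tx":0,"ty":0,"tz":0,"ax":0,"ay":0,"az":0},{"tx":0,"ty":0,"tz":0,"ax":0,"ay":0,"az":0},{"tx":0,"ty":0,"tz":0,"ax":0,"ay":0,"az":0}], gripper=0.65)

```text
clock: 31.38
position: [0.613, 0.1419, 0.1677]
orientation: [0.076, -3.14, 0.0]
force: [0.4, -0.4, -0.3]
finger_gap: 0.0296
```

```bash
python3 -c "
from h import *
go(c2w(42.5,-29,122.5))"
```

```text
turn deg [-0.   -0.03  0.16]
shift cm (now axes) [-0.08 -0.05  4.52]  (target axes) [-0.08 -0.05  4.52] carton now [ 41.7 -28.5 167.7] F [ 0.4 -0.4 -0.3] gap 0.0296 t 31.3833
```

carry_out(steps=[{"tx":0,"ty":0,"tz":2,"ax":0,"ay":0,"az":0},{"tx":0,"ty":0,"tz":1.7,"ax":0,"ay":0,"az":0},{"tx":0,"ty":0,"tz":0.8,"ax":0,"ay":0,"az":0},{"tx":0,"ty":0,"tz":0,"ax":0,"ay":0,"az":0},{"tx":0,"ty":0,"tz":0,"ax":0,"ay":0,"az":0},{"tx":0,"ty":0,"tz":0,"ax":0,"ay":0,"az":0}])

```text
clock: 31.88
position: [0.6143, 0.1403, 0.1237]
orientation: [-0.07, 3.139, 0.0]
force: [0.0, -0.3, -0.4]
finger_gap: 0.0302
```

carry_out(steps=[{"tx":0,"ty":0,"tz":0,"ax":0,"ay":0,"az":0},{"tx":0,"ty":0,"tz":0,"ax":0,"ay":0,"az":0},{"tx":0,"ty":0,"tz":0,"ax":0,"ay":0,"az":0},{"tx":0,"ty":0,"tz":0,"ax":0,"ay":0,"az":0},{"tx":0,"ty":0,"tz":0,"ax":0,"ay":0,"az":0}], gripper=1, force=20)

```text
clock: 32.3
position: [0.6146, 0.1411, 0.1239]
orientation: [-0.071, 3.138, 0.001]
force: [1.9, 1.3, 4.6]
finger_gap: 0.0109
```

carry_out(steps=[{"tx":0.3,"ty":0,"tz":-0.1,"ax":0,"ay":0,"az":0},{"tx":1.16,"ty":0,"tz":-0.19,"ax":0,"ay":0,"az":0},{"tx":1.16,"ty":0,"tz":0.12,"ax":0,"ay":0,"az":0},{"tx":1.1,"ty":0,"tz":0.41,"ax":0,"ay":0,"az":0},{"tx":0.95,"ty":0,"tz":0.68,"ax":0,"ay":0,"az":0},{"tx":0.75,"ty":0,"tz":0.91,"ax":0,"ay":0,"az":0},{"tx":0.48,"ty":0,"tz":1.07,"ax":0,"ay":0,"az":0},{"tx":0,"ty":0,"tz":0,"ax":0,"ay":0,"az":0},{"tx":0,"ty":0,"tz":0,"ax":0,"ay":0,"az":0},{"tx":0,"ty":0,"tz":0,"ax":0,"ay":0,"az":0}])

```text
clock: 33.13
position: [0.5533, 0.1384, 0.0935]
orientation: [0.072, -3.138, -0.0]
force: [-3.2, 3.3, 3.1]
finger_gap: 0.0106
```

carry_out(steps=[{"tx":0,"ty":0,"tz":0,"ax":0,"ay":0,"az":0},{"tx":0,"ty":0,"tz":0,"ax":0,"ay":0,"az":0},{"tx":0,"ty":0,"tz":0,"ax":0,"ay":0,"az":0},{"tx":0,"ty":0,"tz":-1.5,"ax":0,"ay":0,"az":0},{"tx":0.3,"ty":0,"tz":-1.5,"ax":0,"ay":0,"az":0},{"tx":0,"ty":0,"tz":0,"ax":0,"ay":0,"az":0},{"tx":0,"ty":0,"tz":0,"ax":0,"ay":0,"az":0}], gripper=0.7)

```text
clock: 33.72
position: [0.5525, 0.1374, 0.1244]
orientation: [-0.07, 3.139, 0.0]
force: [0.4, -0.6, -0.7]
finger_gap: 0.0258
```

```bash
python3 -c "
from h import *
go(c2w(-20,-30,102.5))
f=crop('side','s17',(190,90,320,220),4.5)"
```

```text
turn deg [-0.    0.11 -0.04]
shift cm (now axes) [0.11 0.02 2.19]  (target axes) [0.11 0.02 2.19] carton now [-18.9 -30.2 124.4] F [ 0.4 -0.6 -0.7] gap 0.0258 t 33.7167
```

View pics/s17.png

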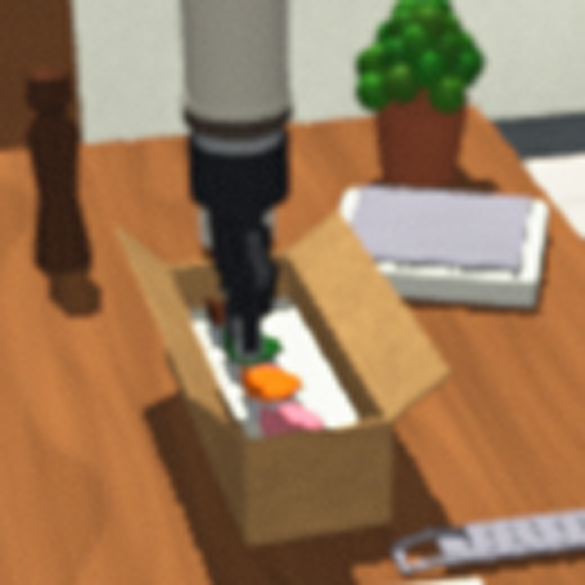

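The orange cap is down. I press its tab.

carry_out(steps=[{"tx":0.1,"ty":0,"tz":0,"ax":0,"ay":0,"az":0},{"tx":0,"ty":0,"tz":0,"ax":0,"ay":0,"az":0},{"tx":0,"ty":0,"tz":0,"ax":0,"ay":0,"az":0},{"tx":0,"ty":0,"tz":0,"ax":0,"ay":0,"az":0},{"tx":0,"ty":0,"tz":1.0,"ax":0,"ay":0,"az":0},{"tx":0,"ty":0,"tz":0.8,"ax":0,"ay":0,"az":0},{"tx":0,"ty":0,"tz":0.4,"ax":0,"ay":0,"az":0},{"tx":0,"ty":0,"tz":0.1,"ax":0,"ay":0,"az":0},{"tx":0,"ty":0,"tz":0,"ax":0,"ay":0,"az":0},{"tx":0,"ty":0,"tz":0,"ax":0,"ay":0,"az":0}], gripper=1)

```text
clock: 34.6
position: [0.5502, 0.1378, 0.1022]
orientation: [0.071, -3.14, 0.001]
force: [-7.3, -2.2, 20.1]
finger_gap: 0.0002
```

Pressed with 20 N, tip at 83 mm, so it is shut. Next is the pink cap.

carry_out(steps=[{"tx":0,"ty":0,"tz":-1.5,"ax":0,"ay":0,"az":0},{"tx":0,"ty":0,"tz":-2,"ax":0,"ay":0,"az":0},{"tx":0,"ty":-2,"tz":0,"ax":0,"ay":0,"az":0},{"tx":-0.4,"ty":-2,"tz":0,"ax":0,"ay":0,"az":0},{"tx":0,"ty":-2,"tz":0,"ax":0,"ay":0,"az":0},{"tx":0,"ty":0,"tz":0,"ax":0,"ay":0,"az":0},{"tx":0,"ty":0,"tz":0,"ax":0,"ay":0,"az":0},{"tx":0,"ty":0,"tz":0,"ax":0,"ay":0,"az":0}], gripper=0.65)

```text
clock: 35.27
position: [0.5569, 0.0786, 0.1351]
orientation: [0.071, -3.14, -0.001]
force: [0.2, 0.5, -0.3]
finger_gap: 0.0302
```

```bash
python3 -c "
from h import *
go(c2w(-16,-90,93.5))"
```

```text
turn deg [ 0.04 -0.06  0.  ]
shift cm (now axes) [-0.12 -0.08  4.16]  (target axes) [-0.12 -0.08  4.16] carton now [-17.2 -89.2 135.1] F [ 0.2  0.5 -0.3] gap 0.0302 t 35.2667
```

carry_out(steps=[{"tx":-0.1,"ty":0,"tz":1.5,"ax":0,"ay":0,"az":0},{"tx":0,"ty":0,"tz":1.5,"ax":0,"ay":0,"az":0},{"tx":0,"ty":0,"tz":1.1,"ax":0,"ay":0,"az":0},{"tx":0,"ty":0,"tz":0,"ax":0,"ay":0,"az":0},{"tx":0,"ty":0,"tz":0,"ax":0,"ay":0,"az":0},{"tx":0,"ty":0,"tz":0,"ax":0,"ay":0,"az":0}])

```text
clock: 35.77
position: [0.5586, 0.0787, 0.0951]
orientation: [-0.073, 3.14, 0.001]
force: [0.1, 1.3, -0.3]
finger_gap: 0.0296
```

carry_out(steps=[{"tx":0,"ty":0,"tz":0,"ax":0,"ay":0,"az":0},{"tx":0,"ty":0,"tz":0,"ax":0,"ay":0,"az":0},{"tx":0,"ty":0,"tz":0,"ax":0,"ay":0,"az":0},{"tx":0,"ty":0,"tz":0,"ax":0,"ay":0,"az":0},{"tx":0,"ty":0,"tz":0,"ax":0,"ay":0,"az":0}], gripper=1, force=20)

```text
clock: 36.18
position: [0.5589, 0.0786, 0.0955]
orientation: [-0.072, 3.139, 0.001]
force: [-0.4, 2.6, 3.7]
finger_gap: 0.0105
```

carry_out(steps=[{"tx":-0.48,"ty":0,"tz":-1.07,"ax":0,"ay":0,"az":0},{"tx":-0.75,"ty":0,"tz":-0.91,"ax":0,"ay":0,"az":0},{"tx":-0.95,"ty":0,"tz":-0.68,"ax":0,"ay":0,"az":0},{"tx":-1.1,"ty":0,"tz":-0.41,"ax":0,"ay":0,"az":0},{"tx":-1.16,"ty":0,"tz":-0.12,"ax":0,"ay":0,"az":0},{"tx":-1.16,"ty":0,"tz":0.19,"ax":0,"ay":0,"az":0},{"tx":-0.3,"ty":0,"tz":0.1,"ax":0,"ay":0,"az":0},{"tx":0,"ty":0,"tz":0,"ax":0,"ay":0,"az":0},{"tx":0,"ty":0,"tz":0,"ax":0,"ay":0,"az":0},{"tx":0,"ty":0,"tz":0,"ax":0,"ay":0,"az":0}])

```text
clock: 37.02
position: [0.6174, 0.0811, 0.1244]
orientation: [-0.072, 3.14, 0.001]
force: [0.2, 2.5, 5.2]
finger_gap: 0.0106
```

carry_out(steps=[{"tx":0,"ty":0,"tz":0,"ax":0,"ay":0,"az":0},{"tx":0,"ty":0,"tz":0,"ax":0,"ay":0,"az":0},{"tx":0,"ty":0,"tz":0,"ax":0,"ay":0,"az":0},{"tx":0,"ty":0,"tz":-1.5,"ax":0,"ay":0,"az":0},{"tx":0,"ty":0,"tz":-2.5,"ax":0,"ay":0,"az":0},{"tx":0,"ty":0,"tz":-3,"ax":0,"ay":0,"az":0},{"tx":0,"ty":0,"tz":-3,"ax":0,"ay":0,"az":0},{"tx":1,"ty":-2,"tz":0,"ax":0,"ay":0,"az":0},{"tx":1.5,"ty":-3,"tz":0,"ax":0,"ay":0,"az":0},{"tx":1.5,"ty":-3,"tz":0,"ax":0,"ay":0,"az":0}], gripper=0.7)

```text
clock: 37.85
position: [0.5805, -0.0013, 0.2241]
orientation: [-0.075, 3.14, -0.0]
force: [1.0, -1.3, 0.1]
finger_gap: 0.0254
```

carry_out(steps=[{"tx":1.5,"ty":-2.5,"tz":0,"ax":0,"ay":0,"az":0},{"tx":1.5,"ty":-2.5,"tz":0,"ax":0,"ay":0,"az":0},{"tx":1.5,"ty":-2.5,"tz":0,"ax":0,"ay":0,"az":0},{"tx":1.5,"ty":-2.5,"tz":0,"ax":0,"ay":0,"az":0},{"tx":0,"ty":0,"tz":0,"ax":0,"ay":0,"az":0},{"tx":0,"ty":0,"tz":0,"ax":0,"ay":0,"az":0},{"tx":0,"ty":0,"tz":0,"ax":0,"ay":0,"az":0}], gripper=0.4)

```text
clock: 38.43
position: [0.5254, -0.1036, 0.2237]
orientation: [0.07, -3.141, -0.0]
force: [0.6, 0.0, 0.1]
finger_gap: 0.0512
```

```bash
python3 -c "
from h import *
pieces();go((.4225,-.261,.12))
f=crop('top','t18',(140,140,370,260),3.4)"
```

```text
salt side 61 [227.8, 267.6] [ 0.4216 -0.2654  0.027 ]
turn deg [0.03 0.01 0.1 ]
shift cm (now axes) [ 11.08 -15.36  10.36]  (target axes) [ 11.05 -15.37  10.37] carton now [ -56.3 -268.6  223.7] F [ 0.4  0.2 -0.6] gap 0.0508 t 38.5333
```

View pics/t18.png

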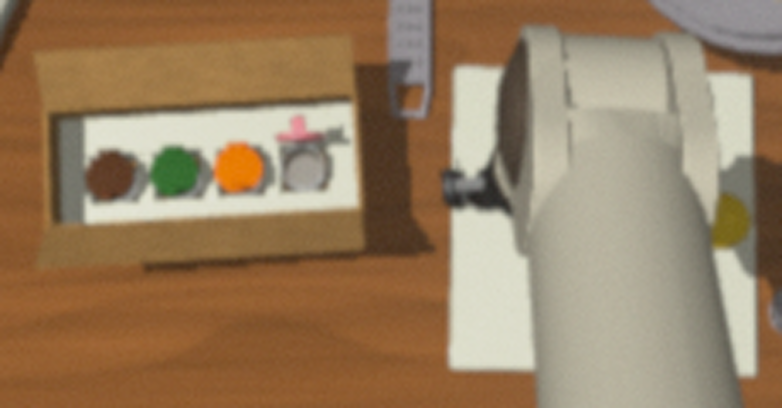

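The pink cap is open and the salt is unmoved. I fetch it.

carry_out(steps=[{"tx":1.8,"ty":-2.5,"tz":0,"ax":0,"ay":0,"az":0},{"tx":1.8,"ty":-2.5,"tz":0,"ax":0,"ay":0,"az":0},{"tx":1.8,"ty":-2.5,"tz":0,"ax":0,"ay":0,"az":0},{"tx":1.8,"ty":-2.5,"tz":1,"ax":0,"ay":0,"az":0},{"tx":1.8,"ty":-2.5,"tz":2,"ax":0,"ay":0,"az":0},{"tx":1.9,"ty":-2.7,"tz":2,"ax":0,"ay":0,"az":0},{"tx":0,"ty":0,"tz":3,"ax":0,"ay":0,"az":0},{"tx":0,"ty":0,"tz":2.4,"ax":0,"ay":0,"az":0},{"tx":0,"ty":0,"tz":0,"ax":0,"ay":0,"az":0},{"tx":0,"ty":0,"tz":0,"ax":0,"ay":0,"az":0}])

```text
clock: 39.42
position: [0.4233, -0.259, 0.1189]
orientation: [0.074, -3.138, -0.003]
force: [-0.1, 0.1, 0.7]
finger_gap: 0.0511
```

carry_out(steps=[{"tx":0,"ty":0,"tz":0,"ax":0,"ay":0,"az":0},{"tx":0,"ty":0,"tz":0,"ax":0,"ay":0,"az":0}])

```text
clock: 39.58
position: [0.4253, -0.2604, 0.1214]
orientation: [-0.074, 3.138, -0.002]
force: [0.7, 0.4, 0.0]
finger_gap: 0.0512
```

```bash
python3 -c "
from h import *
pieces();go((.4225,-.261,.04))
f=crop('side','s19',(200,180,340,300),4.5)"
```

```text
salt side 62 [227.7, 267.5] [ 0.4214 -0.2649  0.027 ]
turn deg [-0.09  0.14  0.06]
shift cm (now axes) [ 0.27 -0.02  8.13]  (target axes) [ 0.25 -0.03  8.13] carton now [-164.3 -422.1  121.3] F [ 0.5 -0.6  0.1] gap 0.0509 t 39.6833
```

View pics/s19.png

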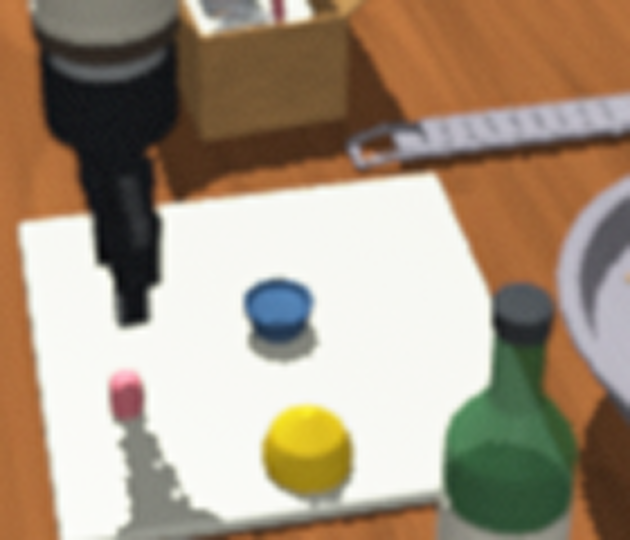

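carry_out(steps=[{"tx":0.25,"ty":0,"tz":2,"ax":0,"ay":0,"az":0},{"tx":0,"ty":0,"tz":2.2,"ax":0,"ay":0,"az":0},{"tx":0,"ty":0,"tz":2.2,"ax":0,"ay":0,"az":0},{"tx":0,"ty":0,"tz":1.6,"ax":0,"ay":0,"az":0},{"tx":0,"ty":0,"tz":0,"ax":0,"ay":0,"az":0},{"tx":0,"ty":0,"tz":0,"ax":0,"ay":0,"az":0},{"tx":0,"ty":0,"tz":0,"ax":0,"ay":0,"az":0}])

```text
clock: 40.32
position: [0.4219, -0.2609, 0.0409]
orientation: [-0.071, 3.139, -0.001]
force: [-0.1, -0.1, 1.3]
finger_gap: 0.0514
```

carry_out(steps=[{"tx":0,"ty":0,"tz":0,"ax":0,"ay":0,"az":0},{"tx":0,"ty":0,"tz":0,"ax":0,"ay":0,"az":0},{"tx":0,"ty":0,"tz":0,"ax":0,"ay":0,"az":0},{"tx":0,"ty":0,"tz":0,"ax":0,"ay":0,"az":0},{"tx":0,"ty":0,"tz":0,"ax":0,"ay":0,"az":0},{"tx":0,"ty":0,"tz":0,"ax":0,"ay":0,"az":0}], gripper=1, force=40)

```text
clock: 40.82
position: [0.422, -0.2611, 0.0412]
orientation: [-0.071, 3.139, -0.002]
force: [-0.8, 0.5, 7.4]
finger_gap: 0.022
```

carry_out(steps=[{"tx":0,"ty":0,"tz":-1,"ax":0,"ay":0,"az":0},{"tx":0,"ty":0,"tz":-2,"ax":0,"ay":0,"az":0},{"tx":0,"ty":0,"tz":-3,"ax":0,"ay":0,"az":0},{"tx":0,"ty":0,"tz":-3,"ax":0,"ay":0,"az":0},{"tx":0,"ty":0,"tz":-3,"ax":0,"ay":0,"az":0},{"tx":0,"ty":0,"tz":-3,"ax":0,"ay":0,"az":0},{"tx":0,"ty":0,"tz":0,"ax":0,"ay":0,"az":0},{"tx":0,"ty":0,"tz":0,"ax":0,"ay":0,"az":0},{"tx":0,"ty":0,"tz":0,"ax":0,"ay":0,"az":0}])

```text
clock: 41.57
position: [0.4207, -0.2605, 0.1902]
orientation: [-0.071, 3.14, -0.001]
force: [-1.2, -0.2, 0.6]
finger_gap: 0.0226
```

```bash
python3 -c "
from h import *
go(c2w(0,-90,190))
f=crop('side','s20',(180,150,340,270),4.5)"
```

```text
turn deg [-0.02  0.02 -0.01]
shift cm (now axes) [-1.685e+01  3.318e+01  1.000e-02]  (target axes) [-1.686e+01  3.318e+01  2.000e-02] carton now [-168.6 -421.8  190.2] F [-1.2 -0.2  0.6] gap 0.0226 t 41.5667
```

View pics/s20.png

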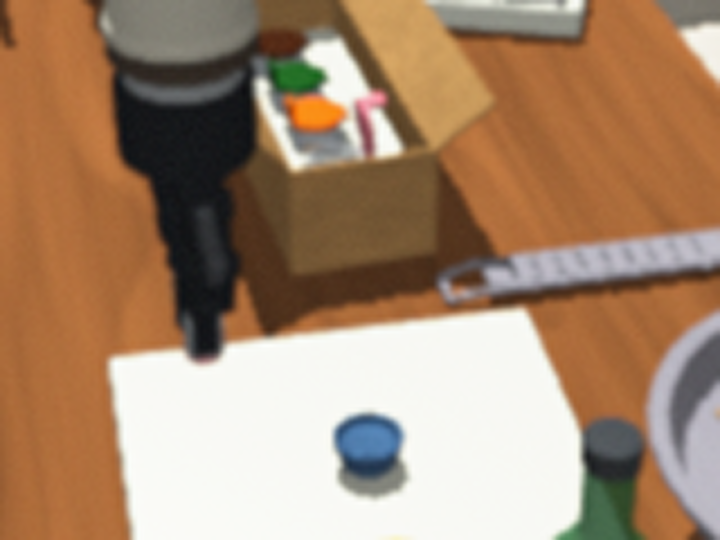

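Held. I carry it to the pink tube.

carry_out(steps=[{"tx":-1.2,"ty":2.3,"tz":0,"ax":0,"ay":0,"az":0},{"tx":-1.2,"ty":2.4,"tz":0,"ax":0,"ay":0,"az":0},{"tx":-1.2,"ty":2.4,"tz":0,"ax":0,"ay":0,"az":0},{"tx":-1.2,"ty":2.4,"tz":0,"ax":0,"ay":0,"az":0},{"tx":-1.2,"ty":2.4,"tz":0,"ax":0,"ay":0,"az":0},{"tx":-1.2,"ty":2.4,"tz":0,"ax":0,"ay":0,"az":0},{"tx":-1.2,"ty":2.4,"tz":0,"ax":0,"ay":0,"az":0},{"tx":-1.2,"ty":2.4,"tz":0,"ax":0,"ay":0,"az":0},{"tx":-1.2,"ty":2.4,"tz":0,"ax":0,"ay":0,"az":0},{"tx":-1.2,"ty":2.4,"tz":0,"ax":0,"ay":0,"az":0}])

```text
clock: 42.45
position: [0.5292, -0.0151, 0.1881]
orientation: [0.071, -3.137, -0.001]
force: [1.2, -0.3, -0.1]
finger_gap: 0.0221
```

carry_out(steps=[{"tx":-1.2,"ty":2.4,"tz":0,"ax":0,"ay":0,"az":0},{"tx":-1.2,"ty":2.4,"tz":0,"ax":0,"ay":0,"az":0},{"tx":-1.2,"ty":2.4,"tz":0,"ax":0,"ay":0,"az":0},{"tx":-1.2,"ty":2.2,"tz":0,"ax":0,"ay":0,"az":0},{"tx":0,"ty":0,"tz":0,"ax":0,"ay":0,"az":0},{"tx":0,"ty":0,"tz":0,"ax":0,"ay":0,"az":0},{"tx":0,"ty":0,"tz":0,"ax":0,"ay":0,"az":0}])

```text
clock: 43.03
position: [0.5726, 0.079, 0.1882]
orientation: [0.071, -3.137, 0.001]
force: [-0.1, 0.1, -0.0]
finger_gap: 0.0219
```

```bash
python3 -c "
from h import *
go(c2w(0,-90,92))"
```

```text
turn deg [-0.04 -0.19 -0.  ]
shift cm (now axes) [-0.18 -0.04  9.61]  (target axes) [-0.15 -0.05  9.62] carton now [ -1.5 -89.5 188.2] F [-0.1  0.1 -0. ] gap 0.0219 t 43.0333
```

carry_out(steps=[{"tx":0,"ty":-0.1,"tz":1,"ax":0,"ay":0,"az":0},{"tx":0,"ty":0,"tz":2.5,"ax":0,"ay":0,"az":0},{"tx":0,"ty":0,"tz":2.5,"ax":0,"ay":0,"az":0},{"tx":0,"ty":0,"tz":2,"ax":0,"ay":0,"az":0},{"tx":0,"ty":0,"tz":1.2,"ax":0,"ay":0,"az":0},{"tx":0,"ty":0,"tz":0.3,"ax":0,"ay":0,"az":0},{"tx":0,"ty":0,"tz":0,"ax":0,"ay":0,"az":0},{"tx":0,"ty":0,"tz":0,"ax":0,"ay":0,"az":0},{"tx":0,"ty":0,"tz":0,"ax":0,"ay":0,"az":0}])

```text
clock: 43.78
position: [0.5749, 0.0787, 0.0961]
orientation: [-0.071, 3.138, 0.0]
force: [-0.1, 0.0, 0.0]
finger_gap: 0.0221
```

```bash
python3 -c "
from h import *
go(c2w(0,-90,89))
f=crop('side','s21',(190,90,320,220),4.5)"
```

```text
turn deg [ 0.01  0.13 -0.02]
shift cm (now axes) [ 0.08 -0.01  0.71]  (target axes) [ 0.08 -0.01  0.71] carton now [  0.8 -89.9  96.1] F [-0.1  0.   0. ] gap 0.0221 t 43.7833
```

View pics/s21.png

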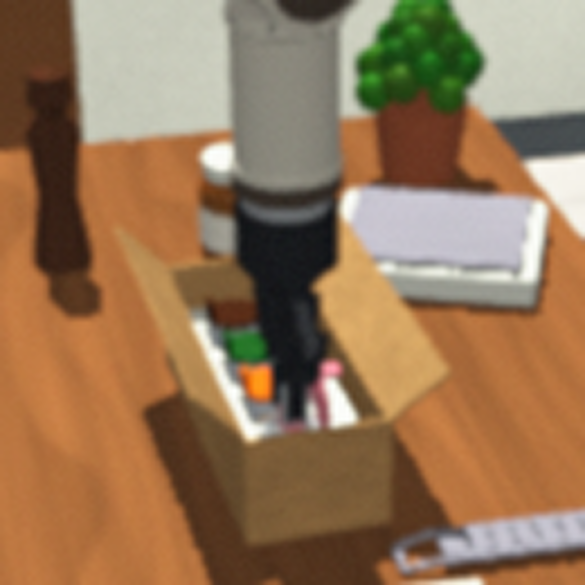

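carry_out(steps=[{"tx":0.08,"ty":0,"tz":0.6,"ax":0,"ay":0,"az":0},{"tx":0,"ty":0,"tz":0,"ax":0,"ay":0,"az":0},{"tx":0,"ty":0,"tz":0,"ax":0,"ay":0,"az":0}])

```text
clock: 44.08
position: [0.5729, 0.0786, 0.0888]
orientation: [0.071, -3.141, 0.0]
force: [0.4, -0.2, -0.3]
finger_gap: 0.0222
```

carry_out(steps=[{"tx":0,"ty":0,"tz":0,"ax":0,"ay":0,"az":0},{"tx":0,"ty":0,"tz":0,"ax":0,"ay":0,"az":0},{"tx":0,"ty":0,"tz":0,"ax":0,"ay":0,"az":0},{"tx":0,"ty":0,"tz":0,"ax":0,"ay":0,"az":0},{"tx":0,"ty":0,"tz":-1,"ax":0,"ay":0,"az":0},{"tx":0,"ty":0,"tz":-2,"ax":0,"ay":0,"az":0},{"tx":0,"ty":0,"tz":-3,"ax":0,"ay":0,"az":0},{"tx":0,"ty":-2,"tz":-2,"ax":0,"ay":0,"az":0},{"tx":0,"ty":-3,"tz":0,"ax":0,"ay":0,"az":0},{"tx":0,"ty":-3,"tz":0,"ax":0,"ay":0,"az":0}], gripper=0.55)

```text
clock: 44.92
position: [0.5783, -0.0006, 0.1719]
orientation: [-0.076, 3.136, 0.001]
force: [0.1, -0.6, -0.0]
finger_gap: 0.0386
```

carry_out(steps=[{"tx":0,"ty":-3,"tz":0,"ax":0,"ay":0,"az":0},{"tx":0,"ty":-3,"tz":0,"ax":0,"ay":0,"az":0},{"tx":0,"ty":0,"tz":0,"ax":0,"ay":0,"az":0},{"tx":0,"ty":0,"tz":0,"ax":0,"ay":0,"az":0},{"tx":0,"ty":0,"tz":0,"ax":0,"ay":0,"az":0}])

```text
clock: 45.33
position: [0.5795, -0.0608, 0.1694]
orientation: [-0.071, 3.14, 0.001]
force: [0.4, -0.1, 0.6]
finger_gap: 0.0382
```

```bash
python3 -c "
from h import *
go(c2w(42.5,-89.5,170))
f=crop('top','t22',(140,140,370,260),3.4)"
```

```text
turn deg [ 0.04  0.03 -0.03]
shift cm (now axes) [-4.33 14.   -0.05]  (target axes) [-4.34 14.   -0.06] carton now [  -0.9 -229.5  169.4] F [ 0.4 -0.1  0.6] gap 0.0382 t 45.3333
```

View pics/t22.png

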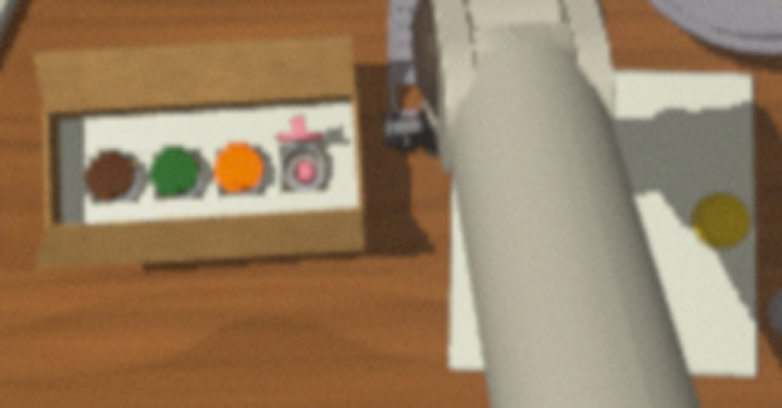

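The salt is in the pink tube (crop 305,172). I shut this cap the same way.

carry_out(steps=[{"tx":-1.1,"ty":2.5,"tz":0,"ax":0,"ay":0,"az":0},{"tx":-1.1,"ty":2.5,"tz":0,"ax":0,"ay":0,"az":0},{"tx":-1.1,"ty":3,"tz":0,"ax":0,"ay":0,"az":0},{"tx":-1.0,"ty":3,"tz":0,"ax":0,"ay":0,"az":0},{"tx":0,"ty":2.9,"tz":0,"ax":0,"ay":0,"az":0},{"tx":0,"ty":0,"tz":0,"ax":0,"ay":0,"az":0},{"tx":0,"ty":0,"tz":0,"ax":0,"ay":0,"az":0},{"tx":0,"ty":0,"tz":0,"ax":0,"ay":0,"az":0}], gripper=0.65)

```text
clock: 46.05
position: [0.6156, 0.0809, 0.1688]
orientation: [0.075, -3.14, 0.0]
force: [-0.3, 0.2, 0.2]
finger_gap: 0.0298
```

```bash
python3 -c "
from h import *
go(c2w(42.5,-89.5,123.5))"
```

```text
turn deg [-0.01 -0.02  0.15]
shift cm (now axes) [-0.09  0.01  4.53]  (target axes) [-0.09  0.01  4.53] carton now [ 41.6 -89.6 168.8] F [-0.3  0.2  0.2] gap 0.0298 t 46.05
```

carry_out(steps=[{"tx":0,"ty":0,"tz":2,"ax":0,"ay":0,"az":0},{"tx":0,"ty":0,"tz":1.7,"ax":0,"ay":0,"az":0},{"tx":0,"ty":0,"tz":0.8,"ax":0,"ay":0,"az":0},{"tx":0,"ty":0,"tz":0,"ax":0,"ay":0,"az":0},{"tx":0,"ty":0,"tz":0,"ax":0,"ay":0,"az":0},{"tx":0,"ty":0,"tz":0,"ax":0,"ay":0,"az":0}])

```text
clock: 46.55
position: [0.6167, 0.0792, 0.1247]
orientation: [-0.07, 3.14, 0.0]
force: [-0.1, 0.1, 0.9]
finger_gap: 0.03
```

carry_out(steps=[{"tx":0,"ty":0,"tz":0,"ax":0,"ay":0,"az":0},{"tx":0,"ty":0,"tz":0,"ax":0,"ay":0,"az":0},{"tx":0,"ty":0,"tz":0,"ax":0,"ay":0,"az":0},{"tx":0,"ty":0,"tz":0,"ax":0,"ay":0,"az":0},{"tx":0,"ty":0,"tz":0,"ax":0,"ay":0,"az":0}], gripper=1, force=20)

```text
clock: 46.97
position: [0.617, 0.0809, 0.125]
orientation: [-0.072, 3.138, 0.002]
force: [0.8, 4.3, 5.1]
finger_gap: 0.0107
```

carry_out(steps=[{"tx":0.3,"ty":0,"tz":-0.1,"ax":0,"ay":0,"az":0},{"tx":1.16,"ty":0,"tz":-0.19,"ax":0,"ay":0,"az":0},{"tx":1.16,"ty":0,"tz":0.12,"ax":0,"ay":0,"az":0},{"tx":1.1,"ty":0,"tz":0.41,"ax":0,"ay":0,"az":0},{"tx":0.95,"ty":0,"tz":0.68,"ax":0,"ay":0,"az":0},{"tx":0.75,"ty":0,"tz":0.91,"ax":0,"ay":0,"az":0},{"tx":0.48,"ty":0,"tz":1.07,"ax":0,"ay":0,"az":0},{"tx":0,"ty":0,"tz":0,"ax":0,"ay":0,"az":0},{"tx":0,"ty":0,"tz":0,"ax":0,"ay":0,"az":0},{"tx":0,"ty":0,"tz":0,"ax":0,"ay":0,"az":0}])

```text
clock: 47.8
position: [0.5561, 0.0782, 0.0946]
orientation: [0.073, -3.139, -0.002]
force: [-1.4, 6.7, 2.1]
finger_gap: 0.0106
```

carry_out(steps=[{"tx":0,"ty":0,"tz":0,"ax":0,"ay":0,"az":0},{"tx":0,"ty":0,"tz":0,"ax":0,"ay":0,"az":0},{"tx":0,"ty":0,"tz":0,"ax":0,"ay":0,"az":0},{"tx":0,"ty":0,"tz":-1.5,"ax":0,"ay":0,"az":0},{"tx":0.3,"ty":0,"tz":-1.5,"ax":0,"ay":0,"az":0},{"tx":0,"ty":0,"tz":0,"ax":0,"ay":0,"az":0},{"tx":0,"ty":0,"tz":0,"ax":0,"ay":0,"az":0}], gripper=0.7)

```text
clock: 48.38
position: [0.5546, 0.076, 0.1253]
orientation: [-0.07, 3.139, -0.001]
force: [-0.1, -0.2, -0.0]
finger_gap: 0.0257
```

```bash
python3 -c "
from h import *
go(c2w(-20,-90,102.5))
f=crop('side','s23',(190,90,320,220),4.5)"
```

```text
turn deg [-0.04  0.08 -0.06]
shift cm (now axes) [0.04 0.17 2.27]  (target axes) [0.04 0.17 2.28] carton now [-19.6 -91.7 125.3] F [-0.1 -0.2 -0. ] gap 0.0257 t 48.3833
```

View pics/s23.png

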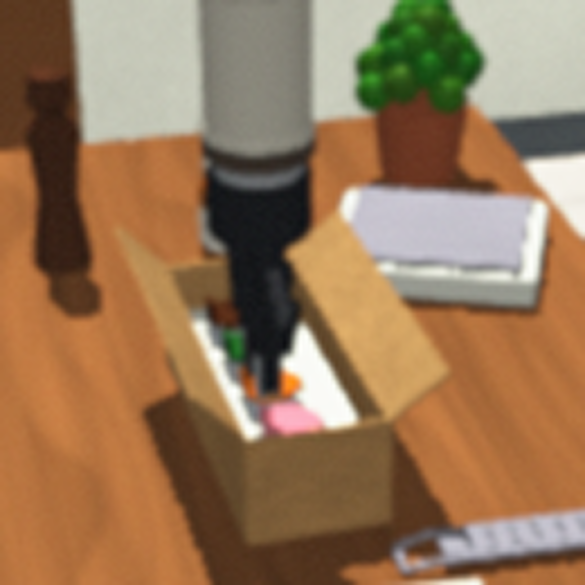

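carry_out(steps=[{"tx":0.05,"ty":0.15,"tz":0,"ax":0,"ay":0,"az":0},{"tx":0,"ty":0,"tz":0,"ax":0,"ay":0,"az":0},{"tx":0,"ty":0,"tz":0,"ax":0,"ay":0,"az":0},{"tx":0,"ty":0,"tz":0,"ax":0,"ay":0,"az":0},{"tx":0,"ty":0,"tz":1.0,"ax":0,"ay":0,"az":0},{"tx":0,"ty":0,"tz":0.8,"ax":0,"ay":0,"az":0},{"tx":0,"ty":0,"tz":0.4,"ax":0,"ay":0,"az":0},{"tx":0,"ty":0,"tz":0.1,"ax":0,"ay":0,"az":0},{"tx":0,"ty":0,"tz":0,"ax":0,"ay":0,"az":0},{"tx":0,"ty":0,"tz":0,"ax":0,"ay":0,"az":0}], gripper=1)

```text
clock: 49.27
position: [0.5528, 0.0781, 0.1024]
orientation: [0.071, -3.139, 0.001]
force: [-5.6, -1.6, 14.1]
finger_gap: -0.0001
```

All three caps are shut. I move beyond the far flap with the fingers closed.

carry_out(steps=[{"tx":0,"ty":0,"tz":-2,"ax":0,"ay":0,"az":0},{"tx":0,"ty":0,"tz":-3,"ax":0,"ay":0,"az":0},{"tx":0,"ty":0,"tz":-3,"ax":0,"ay":0,"az":0},{"tx":0,"ty":0,"tz":-3,"ax":0,"ay":0,"az":0},{"tx":-2,"ty":2,"tz":0,"ax":0,"ay":0,"az":0},{"tx":-3,"ty":2,"tz":0,"ax":0,"ay":0,"az":0},{"tx":-3,"ty":2,"tz":0,"ax":0,"ay":0,"az":0},{"tx":-3,"ty":2,"tz":0,"ax":0,"ay":0,"az":0},{"tx":-3,"ty":1,"tz":0,"ax":0,"ay":0,"az":0},{"tx":-3,"ty":0,"tz":0,"ax":0,"ay":0,"az":0}])

```text
clock: 50.1
position: [0.7192, 0.1809, 0.2105]
orientation: [0.079, -3.139, -0.004]
force: [-0.4, 0.4, 0.7]
finger_gap: -0.0002
```

carry_out(steps=[{"tx":0,"ty":0,"tz":0,"ax":0,"ay":0,"az":0},{"tx":0,"ty":0,"tz":0,"ax":0,"ay":0,"az":0},{"tx":0,"ty":0,"tz":0,"ax":0,"ay":0,"az":0}])

```text
clock: 50.35
position: [0.7182, 0.1756, 0.2101]
orientation: [0.071, -3.138, 0.001]
force: [0.3, -0.4, 0.0]
finger_gap: 0.0
```

```bash
python3 -c "
from h import *
go(c2w(150,0,124))
f=crop('side','s24',(190,70,340,220),4)
f=crop('top','t24',(140,120,270,230),5)
for a in(2.3,2.65):
  print([proj(f,c2w(62-56*np.cos(a),y,92+56*np.sin(a))) for y in(-143,)])"
```

```text
turn deg [-0.03 -0.16 -0.01]
shift cm (now axes) [-0.19 -0.03  8.61]  (target axes) [-0.16 -0.03  8.61] carton now [148.4   0.3 210.1] F [ 0.3 -0.4  0. ] gap 0.0 t 50.35
[(np.float64(242.87691025539672), np.float64(151.99401228250258))]
[(np.float64(242.67901676202763), np.float64(149.40636138714308))]
```

View pics/s24.png

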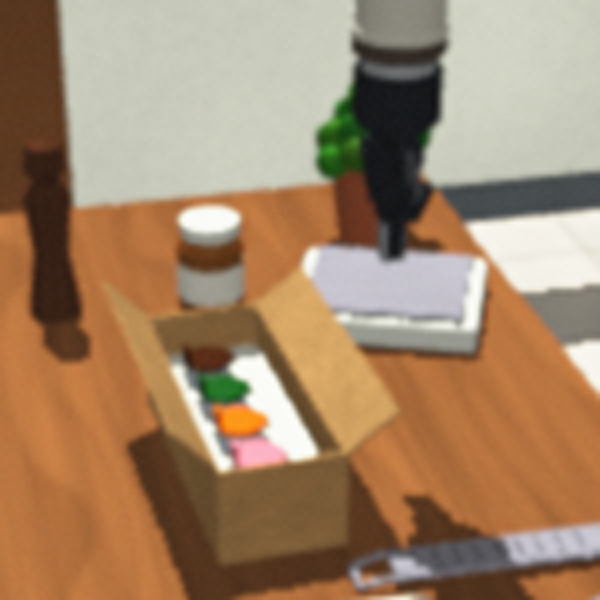

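View pics/t24.png

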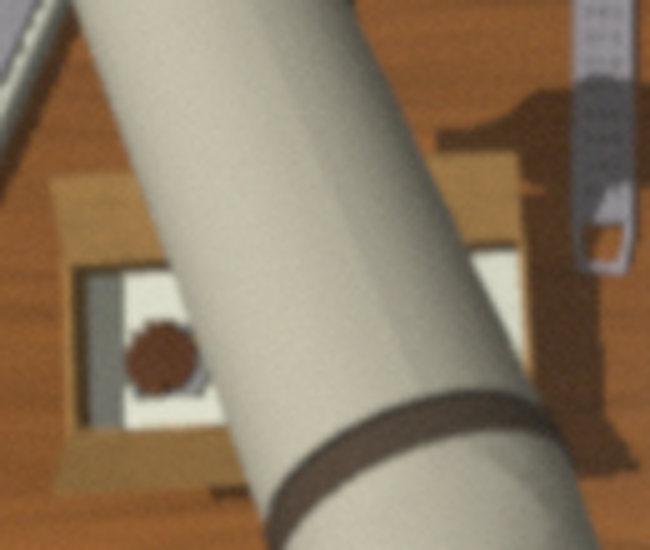

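The far flap edge is around v≈150, so it leans about 2.5 rad. I descend beyond it and sweep it up.

carry_out(steps=[{"tx":0,"ty":0,"tz":3,"ax":0,"ay":0,"az":0},{"tx":0,"ty":0,"tz":3,"ax":0,"ay":0,"az":0},{"tx":0,"ty":0,"tz":2.6,"ax":0,"ay":0,"az":0},{"tx":0,"ty":0,"tz":0,"ax":0,"ay":0,"az":0},{"tx":0,"ty":0,"tz":0,"ax":0,"ay":0,"az":0},{"tx":1.2,"ty":0,"tz":0,"ax":0,"ay":0,"az":0},{"tx":1.2,"ty":0,"tz":0,"ax":0,"ay":0,"az":0},{"tx":1.2,"ty":0,"tz":0,"ax":0,"ay":0,"az":0},{"tx":1.2,"ty":0,"tz":0,"ax":0,"ay":0,"az":0},{"tx":1.2,"ty":0,"tz":0,"ax":0,"ay":0,"az":0}])

```text
clock: 51.28
position: [0.6687, 0.174, 0.1356]
orientation: [-0.067, 3.119, 0.007]
force: [2.0, -0.2, 2.9]
finger_gap: 0.0
```

carry_out(steps=[{"tx":0.5,"ty":0,"tz":0,"ax":0,"ay":0,"az":0},{"tx":0,"ty":0,"tz":0,"ax":0,"ay":0,"az":0},{"tx":0,"ty":0,"tz":0,"ax":0,"ay":0,"az":0}])

```text
clock: 51.53
position: [0.6547, 0.1733, 0.1274]
orientation: [-0.072, 3.139, 0.001]
force: [0.5, -0.1, 8.8]
finger_gap: 0.0001
```

```bash
python3 -c "
from h import *
go(c2w(62,0,152))
f=crop('side','s25',(190,70,340,220),4)"
```

```text
turn deg [0.02 0.08 0.02]
shift cm (now axes) [ 2.28 -0.09 -2.46]  (target axes) [ 2.28 -0.09 -2.46] carton now [ 84.8   0.9 127.4] F [ 0.5 -0.1  8.8] gap 0.0001 t 51.5333
```

View pics/s25.png

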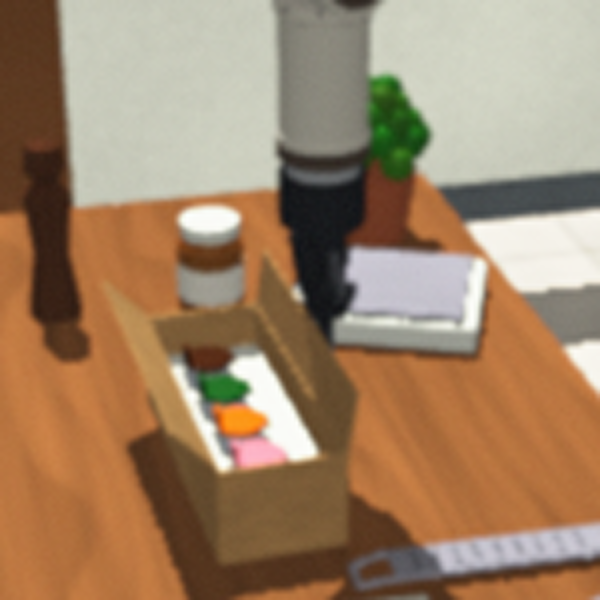

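The flap is nearly upright. I lift to a high contact and continue inward.

carry_out(steps=[{"tx":0,"ty":0,"tz":-0.8,"ax":0,"ay":0,"az":0},{"tx":0.2,"ty":0,"tz":-0.8,"ax":0,"ay":0,"az":0},{"tx":0.6,"ty":0,"tz":-0.8,"ax":0,"ay":0,"az":0},{"tx":0.8,"ty":0,"tz":0,"ax":0,"ay":0,"az":0},{"tx":0.8,"ty":0,"tz":0,"ax":0,"ay":0,"az":0},{"tx":0.8,"ty":0,"tz":0,"ax":0,"ay":0,"az":0},{"tx":0.8,"ty":0,"tz":0,"ax":0,"ay":0,"az":0},{"tx":0,"ty":0,"tz":0,"ax":0,"ay":0,"az":0},{"tx":0,"ty":0,"tz":0,"ax":0,"ay":0,"az":0}])

```text
clock: 52.33
position: [0.6134, 0.1711, 0.1496]
orientation: [0.072, -3.14, 0.0]
force: [0.2, -0.0, -0.4]
finger_gap: 0.0003
```

```bash
python3 -c "
from h import *
go(c2w(30,0,152))
f=crop('side','s26',(190,70,340,220),4)"
```

```text
turn deg [-0.02 -0.06  0.03]
shift cm (now axes) [ 1.35 -0.07 -0.24]  (target axes) [ 1.35 -0.07 -0.24] carton now [ 43.5   0.7 149.6] F [ 0.2 -0.  -0.4] gap 0.0003 t 52.3333
```

View pics/s26.png

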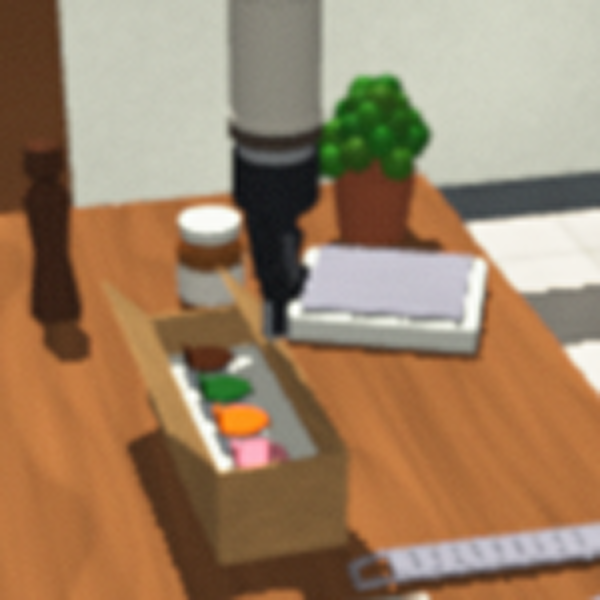

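The flap is past upright and leaning inward. I move further in and then down onto it.

carry_out(steps=[{"tx":0.7,"ty":0,"tz":0,"ax":0,"ay":0,"az":0},{"tx":0.7,"ty":0,"tz":0.3,"ax":0,"ay":0,"az":0},{"tx":0.2,"ty":0,"tz":0.8,"ax":0,"ay":0,"az":0},{"tx":0,"ty":0,"tz":0.8,"ax":0,"ay":0,"az":0},{"tx":0,"ty":0,"tz":0.8,"ax":0,"ay":0,"az":0},{"tx":0,"ty":0,"tz":0.6,"ax":0,"ay":0,"az":0},{"tx":0,"ty":0,"tz":0,"ax":0,"ay":0,"az":0},{"tx":0,"ty":0,"tz":0,"ax":0,"ay":0,"az":0}])

```text
clock: 53.05
position: [0.5982, 0.1703, 0.1159]
orientation: [0.071, -3.139, 0.0]
force: [0.1, 0.2, 0.8]
finger_gap: 0.0001
```

```bash
python3 -c "
from h import *
go(c2w(28,0,114))
f=crop('side','s27',(190,70,340,220),4)"
```

```text
turn deg [-0.01 -0.08 -0.01]
shift cm (now axes) [ 0.02 -0.05  0.19]  (target axes) [ 0.02 -0.05  0.19] carton now [ 28.2   0.5 115.9] F [0.1 0.2 0.8] gap 0.0001 t 53.05
```

View pics/s27.png

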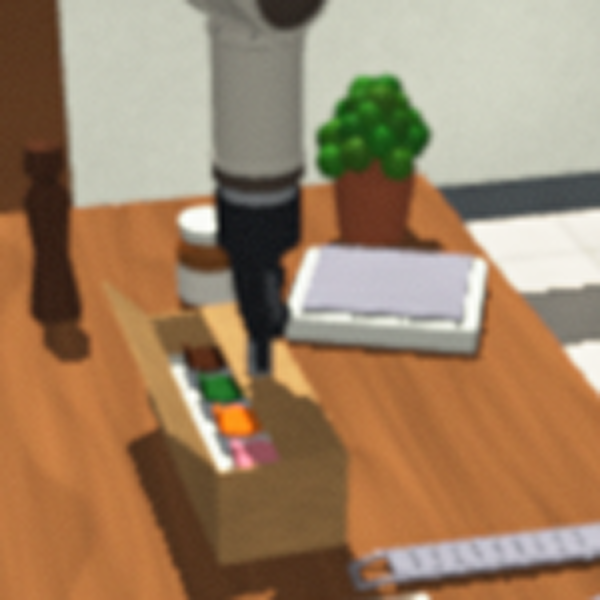

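Nearly flat. I press nearer its edge in small steps.

carry_out(steps=[{"tx":0.4,"ty":0,"tz":0,"ax":0,"ay":0,"az":0},{"tx":0.3,"ty":0,"tz":0.15,"ax":0,"ay":0,"az":0},{"tx":0,"ty":0,"tz":0.15,"ax":0,"ay":0,"az":0},{"tx":0,"ty":0,"tz":0,"ax":0,"ay":0,"az":0},{"tx":0,"ty":0,"tz":0,"ax":0,"ay":0,"az":0}])

```text
clock: 53.52
position: [0.591, 0.1702, 0.1142]
orientation: [0.072, -3.14, 0.0]
force: [-2.6, -1.0, 2.9]
finger_gap: 0.0002
```

carry_out(steps=[{"tx":0,"ty":0,"tz":0.15,"ax":0,"ay":0,"az":0},{"tx":0,"ty":0,"tz":0,"ax":0,"ay":0,"az":0},{"tx":0,"ty":0,"tz":0,"ax":0,"ay":0,"az":0}])

```text
clock: 53.77
position: [0.591, 0.1702, 0.114]
orientation: [0.071, -3.14, 0.001]
force: [-6.5, -2.1, 14.2]
finger_gap: 0.0001
```

Stiff stop with the tip at 95 mm, which is the flap's flat height (92+3). Now I go to the near side of the near flap.

carry_out(steps=[{"tx":0,"ty":0,"tz":-2,"ax":0,"ay":0,"az":0},{"tx":0,"ty":0,"tz":-3,"ax":0,"ay":0,"az":0},{"tx":0,"ty":0,"tz":-3,"ax":0,"ay":0,"az":0},{"tx":1,"ty":0,"tz":-1,"ax":0,"ay":0,"az":0},{"tx":2.5,"ty":0,"tz":0,"ax":0,"ay":0,"az":0},{"tx":2.5,"ty":0,"tz":0,"ax":0,"ay":0,"az":0},{"tx":2.5,"ty":0,"tz":0,"ax":0,"ay":0,"az":0},{"tx":2.5,"ty":0,"tz":0,"ax":0,"ay":0,"az":0},{"tx":2.5,"ty":0,"tz":0,"ax":0,"ay":0,"az":0},{"tx":2.5,"ty":0,"tz":0,"ax":0,"ay":0,"az":0}])

```text
clock: 54.6
position: [0.4306, 0.1627, 0.2023]
orientation: [-0.071, 3.14, 0.0]
force: [-0.3, 0.2, -0.7]
finger_gap: -0.0003
```

carry_out(steps=[{"tx":0,"ty":0,"tz":0,"ax":0,"ay":0,"az":0},{"tx":0,"ty":0,"tz":0,"ax":0,"ay":0,"az":0},{"tx":0,"ty":0,"tz":0,"ax":0,"ay":0,"az":0}])

```text
clock: 54.85
position: [0.4327, 0.1629, 0.2028]
orientation: [-0.071, 3.139, 0.001]
force: [0.9, 0.4, 0.6]
finger_gap: 0.0004
```

```bash
python3 -c "
from h import *
go(c2w(-140,0,126))
f=crop('side','s28',(190,70,340,220),4)"
```

```text
turn deg [ 0.02  0.11 -0.01]
shift cm (now axes) [ 0.27 -0.07  7.68]  (target axes) [ 0.26 -0.07  7.68] carton now [-137.4    0.7  202.8] F [0.9 0.4 0.6] gap 0.0004 t 54.85
```

View pics/s28.png

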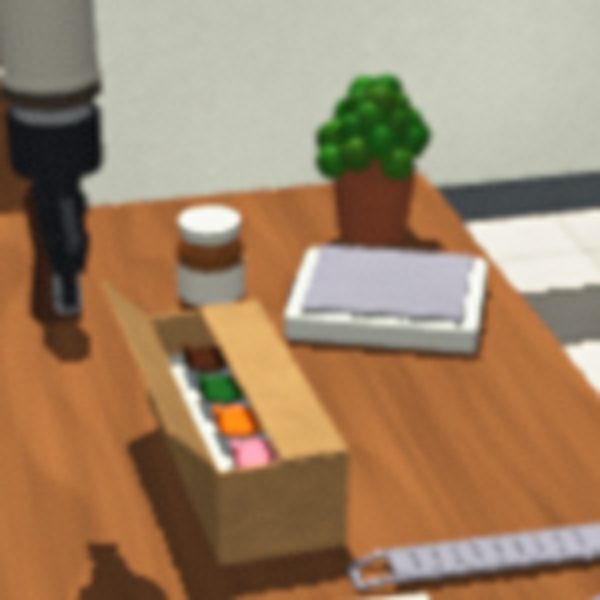

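Far flap flat. I sweep the near flap up from its outer side.

carry_out(steps=[{"tx":0,"ty":0,"tz":2.5,"ax":0,"ay":0,"az":0},{"tx":0,"ty":0,"tz":2.5,"ax":0,"ay":0,"az":0},{"tx":0,"ty":0,"tz":2.3,"ax":0,"ay":0,"az":0},{"tx":0,"ty":0,"tz":0,"ax":0,"ay":0,"az":0},{"tx":0,"ty":0,"tz":0,"ax":0,"ay":0,"az":0},{"tx":-1.2,"ty":0,"tz":0,"ax":0,"ay":0,"az":0},{"tx":-1.2,"ty":0,"tz":0,"ax":0,"ay":0,"az":0},{"tx":-1.2,"ty":0,"tz":-0.2,"ax":0,"ay":0,"az":0},{"tx":-1.2,"ty":0,"tz":-0.5,"ax":0,"ay":0,"az":0},{"tx":-1.2,"ty":0,"tz":-0.6,"ax":0,"ay":0,"az":0}])

```text
clock: 55.73
position: [0.4928, 0.1659, 0.144]
orientation: [-0.071, 3.14, 0.001]
force: [-1.1, 0.5, 1.0]
finger_gap: -0.0
```

carry_out(steps=[{"tx":-0.7,"ty":0,"tz":-0.6,"ax":0,"ay":0,"az":0},{"tx":0,"ty":0,"tz":0,"ax":0,"ay":0,"az":0},{"tx":0,"ty":0,"tz":0,"ax":0,"ay":0,"az":0}])

```text
clock: 55.98
position: [0.4995, 0.1662, 0.1495]
orientation: [-0.07, 3.139, 0.001]
force: [-0.8, -0.2, 0.8]
finger_gap: -0.0004
```

```bash
python3 -c "
from h import *
go(c2w(-15,0,155))
f=crop('side','s29',(190,70,340,220),4)"
```

```text
turn deg [ 0.04  0.13 -0.03]
shift cm (now axes) [-5.55 -0.08 -0.54]  (target axes) [-5.55 -0.09 -0.55] carton now [-70.5   0.9 149.5] F [-0.8 -0.2  0.8] gap -0.0004 t 55.9833
```

View pics/s29.png

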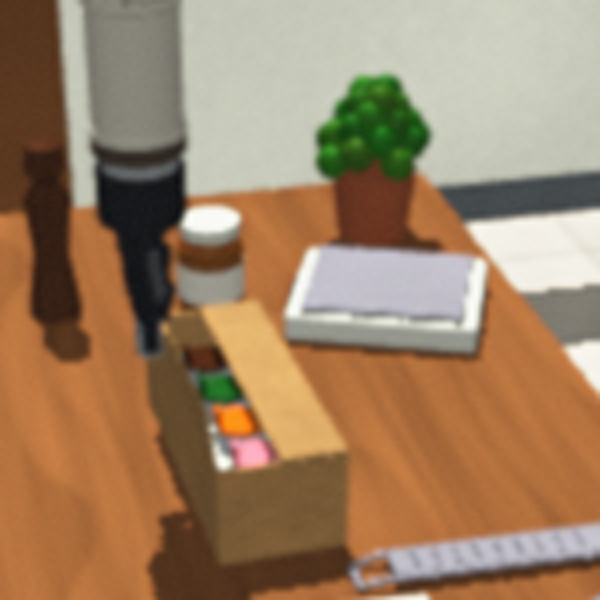

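The near flap now stands roughly upright. I continue over.

carry_out(steps=[{"tx":-0.8,"ty":0,"tz":-0.2,"ax":0,"ay":0,"az":0},{"tx":-0.8,"ty":0,"tz":-0.2,"ax":0,"ay":0,"az":0},{"tx":-0.8,"ty":0,"tz":0,"ax":0,"ay":0,"az":0},{"tx":-0.8,"ty":0,"tz":0,"ax":0,"ay":0,"az":0},{"tx":-0.8,"ty":0,"tz":0,"ax":0,"ay":0,"az":0},{"tx":0,"ty":0,"tz":0,"ax":0,"ay":0,"az":0},{"tx":0,"ty":0,"tz":0,"ax":0,"ay":0,"az":0}])

```text
clock: 56.62
position: [0.5391, 0.1677, 0.1521]
orientation: [-0.071, 3.141, 0.0]
force: [0.3, 0.4, 0.7]
finger_gap: -0.0001
```

```bash
python3 -c "
from h import *
go(c2w(-15,0,155))
f=crop('side','s30',(190,70,340,220),4)"
```

```text
turn deg [ 0.01  0.01 -0.03]
shift cm (now axes) [-1.59 -0.06 -0.29]  (target axes) [-1.59 -0.06 -0.29] carton now [-30.9   0.6 152.1] F [0.3 0.4 0.7] gap -0.0001 t 56.6167
```

View pics/s30.png

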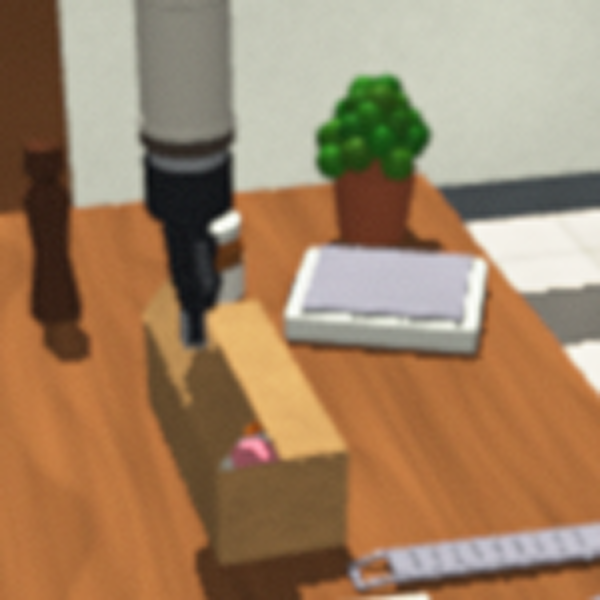

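Leaning inward now. I continue in and down.

carry_out(steps=[{"tx":-0.7,"ty":0,"tz":0,"ax":0,"ay":0,"az":0},{"tx":-0.7,"ty":0,"tz":0.3,"ax":0,"ay":0,"az":0},{"tx":-0.4,"ty":0,"tz":0.8,"ax":0,"ay":0,"az":0},{"tx":0,"ty":0,"tz":0.8,"ax":0,"ay":0,"az":0},{"tx":0,"ty":0,"tz":0.8,"ax":0,"ay":0,"az":0},{"tx":0,"ty":0,"tz":0.6,"ax":0,"ay":0,"az":0},{"tx":0,"ty":0,"tz":0,"ax":0,"ay":0,"az":0},{"tx":0,"ty":0,"tz":0,"ax":0,"ay":0,"az":0}])

```text
clock: 57.33
position: [0.5556, 0.1684, 0.1185]
orientation: [0.071, -3.139, 0.001]
force: [-0.9, -0.1, -0.5]
finger_gap: 0.0003
```

```bash
python3 -c "
from h import *
go(c2w(-5,0,117))"
```

```text
turn deg [-0.02 -0.11  0.01]
shift cm (now axes) [-0.93 -0.05  0.15]  (target axes) [-0.93 -0.05  0.15] carton now [-14.3   0.5 118.5] F [-0.9 -0.1 -0.5] gap 0.0003 t 57.3333
```

carry_out(steps=[{"tx":-0.5,"ty":0,"tz":0,"ax":0,"ay":0,"az":0},{"tx":-0.4,"ty":0,"tz":0.15,"ax":0,"ay":0,"az":0},{"tx":0,"ty":0,"tz":0.15,"ax":0,"ay":0,"az":0},{"tx":0,"ty":0,"tz":0,"ax":0,"ay":0,"az":0},{"tx":0,"ty":0,"tz":0,"ax":0,"ay":0,"az":0}])

```text
clock: 57.75
position: [0.5669, 0.169, 0.1171]
orientation: [-0.07, 3.138, 0.001]
force: [1.6, -0.7, 3.5]
finger_gap: -0.0003
```

carry_out(steps=[{"tx":0,"ty":0,"tz":0.15,"ax":0,"ay":0,"az":0},{"tx":0,"ty":0,"tz":0,"ax":0,"ay":0,"az":0},{"tx":0,"ty":0,"tz":0,"ax":0,"ay":0,"az":0}])

```text
clock: 58.0
position: [0.5669, 0.169, 0.117]
orientation: [-0.071, 3.138, 0.0]
force: [-1.2, -1.8, 13.7]
finger_gap: 0.0002
```

Stiff stop with the tip at 98 mm, so the near flap lies on the far one. I lift off, retreat and check.

carry_out(steps=[{"tx":0,"ty":0,"tz":-2,"ax":0,"ay":0,"az":0},{"tx":0,"ty":0,"tz":-3,"ax":0,"ay":0,"az":0},{"tx":0,"ty":0,"tz":-3,"ax":0,"ay":0,"az":0},{"tx":0,"ty":0,"tz":-3,"ax":0,"ay":0,"az":0},{"tx":1,"ty":-2.5,"tz":0,"ax":0,"ay":0,"az":0},{"tx":1,"ty":-2.5,"tz":0,"ax":0,"ay":0,"az":0},{"tx":1,"ty":-2.5,"tz":0,"ax":0,"ay":0,"az":0},{"tx":1,"ty":-2.5,"tz":0,"ax":0,"ay":0,"az":0},{"tx":1,"ty":-2.5,"tz":0,"ax":0,"ay":0,"az":0},{"tx":1,"ty":-2.5,"tz":0,"ax":0,"ay":0,"az":0}])

```text
clock: 58.83
position: [0.5112, 0.0152, 0.2245]
orientation: [0.071, -3.14, -0.0]
force: [-1.2, -0.6, 0.2]
finger_gap: -0.0001
```

carry_out(steps=[{"tx":1,"ty":-2.5,"tz":0,"ax":0,"ay":0,"az":0},{"tx":1,"ty":-2.5,"tz":0,"ax":0,"ay":0,"az":0},{"tx":1,"ty":-2.5,"tz":0,"ax":0,"ay":0,"az":0},{"tx":0,"ty":0,"tz":0,"ax":0,"ay":0,"az":0},{"tx":0,"ty":0,"tz":0,"ax":0,"ay":0,"az":0},{"tx":0,"ty":0,"tz":0,"ax":0,"ay":0,"az":0}], gripper=0.3)

```text
clock: 59.33
position: [0.4856, -0.0593, 0.2247]
orientation: [0.071, -3.141, -0.001]
force: [0.5, -0.3, 0.3]
finger_gap: 0.0599
```

```bash
python3 -c "
from h import *
go(c2w(0,0,200))
f=crop('side','s31',(190,70,340,220),4)
f=crop('top','t31',(20,60,440,300),1.85)"
```

```text
turn deg [ 0.04 -0.01  0.  ]
shift cm (now axes) [-9.46 22.37  2.48]  (target axes) [-9.46 22.37  2.47] carton now [ -94.6 -223.7  224.7] F [ 0.5 -0.3  0.3] gap 0.0599 t 59.3333
```

View pics/s31.png

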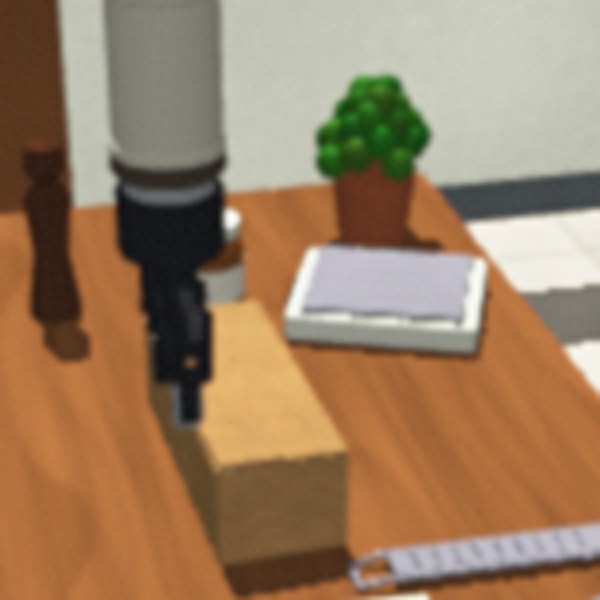

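View pics/t31.png

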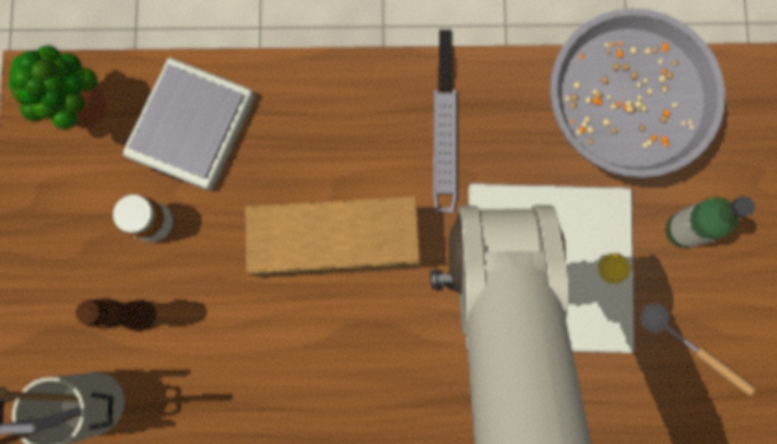

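Both views show the carton fully shut and flat, with the bystanders in place and the gripper free. I hand it in.

```bash
python3 -c "
from h import *
print(env.close_job())"
```

```text
the job is handed in; nothing more can be done
None
```

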